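Weigh the rock lumps in one pile and lay them out in the sample tray

ROBOT

A 6-joint arm with a two-finger parallel gripper is mounted at the origin on the work surface. World frame = base frame: x ahead of the robot, y to its left, z up, the work surface at z = 0. Lengths are in m, angles in rad, forces in N, time in s.
With the tool pointing down it reaches from about 0.25 to 0.775 m from the base axis. Payload 4 kg.
Tool frame: the origin (TCP) lies on the centre line of the jaws, within the pads' length; the fingertips stand 8 mm ahead of it and the grasp point (between the pads) lies 11 mm behind it; y points along the fingers, x is the direction in which the jaws open and shut, and the axes are right-handed (so a half turn about y gives the same grasp; the last joint's range is limited). The gripper opens to 94 mm and grips with 3 to 60 N. Pads are 16 mm wide; open, the fingers measure 119 mm over their backs; the gripper's body (75 mm by 177 mm) begins 78 mm behind the grasp point.
Start: joints at [1.203, 0.087, 1.371, -0, 1.684, -0.103], TCP at [0.144, 0.531, 0.214] pointing down, gripper open.
Joint ranges: [-3.1, 3.1], [-0.76, 2.03], [0.27, 2.55], [-1.08, 4.22], [0.17, 2.65], [-2.57, 2.57]. Speed limits (rad/s): [2.79, 2.79, 3.14, 3.14, 3.14, 3.14].

INTERFACE

Orientations are given as [roll, pitch, yaw] about the fixed x, y, z axes, in that order (R = Rz(yaw) Ry(pitch) Rx(roll)).
In Python, from bench import robot gives the robot as it stands.
- The arm moves only by the tool step_arm, never from a script. Its argument "commands" is a list of rows, each an object with "xyz": the shift along the world's x, y, z in m, a list of three; "twist": the turn, a rotation vector about the world's x, y, z in degrees, a list of three. In form: [{"xyz": [tx, ty, tz], "twist": [ax, ay, az]}, ...]. A call has 1 to 12 rows; each row is the pose to reach, as a shift and turn from the pose commanded when the call began; what a row does not reach only later rows make up. A row lasts 1/12 s, in which the tool goes at most 41.7 mm and 7.16 degrees, less where a joint would pass 70% of its speed; a pose out of reach is approached as far as the arm can. A call with a gripper value outside its range is refused whole. "fingers" is the closure in counts, from 0 (fully open) to 255 (shut), set as the call begins (left out, the last holds). The fingers move at their own pace and stop on an object; the grip force is fixed at half the most. Time passes only in rows, so rows that repeat a pose let the fingers close. It gives the time, the measured TCP pose, the force and the opening at its end, in the units of the state.
- robot.get_obs(): the state, without advancing time (a new reading comes with each control period).
- robot.snapshot(name): name is "scene" or "top" or "wrist"; returns (picture, depth): 384x512x3 uint8, red, green, blue; 384x512 float32, m along the optical axis (not along the pixel's ray), 0 where there is no reading.
- robot.camera_info(name): a dict with "fx", "fy", "cx", "cy" (pixels), "R" (3x3) and "t" (3): a world point X has camera coordinates R X + t. Camera axes: x right, y down, z forward; pixel columns grow to the right and rows downward; lengths in m; the calibration is good to about 2 mm. A picture is of the moment at which its call begins: read the wrist's pose just before it. camera_info takes no time and is no camera call; for the wrist camera it gives the pose at the moment of the call.
- robot.close_job(): hands the job in, once; it reports no verdict.
The state is a dict: "time": time; "joint_positions": joint angles; "qvel": joint speeds; "joint_torque": joint torques, N m; "tool_pos": TCP position; "ee_rot": TCP orientation; "wrist_force": force on the tool from outside, world axes, zero at the start; "wrist_torque": the same for the moment, N m; "width": finger opening in m.
Only numpy, scipy, OpenCV 4.12 (cv2) and the standard library are available. Lean on these libraries where they do the work, as an engineer would, in place of code of your own. Each camera call takes 0.05 s, during which the arm holds its last target.

TASK

Weigh the rock lumps that lie on the brown paper all together: with the pan still empty press the blue tare key fully down, then build every lump into one steady stack lying flat one on another over the middle of the pan, trying and turning each until it rests firmly, and press the yellow print key fully down while the whole stack stands by itself. Then take the stack down and lay each lump flat in the tray on the outline drawn in its colour, lengthways along it (an outline whose lump is missing stays empty). Do not press tare while lumps are stacked on the pan, keep off the red on/off key, and leave the soil rings and the bottle alone.

Things in the scene. Friction and masses are not known exactly. Their poses are not given: they have to be found in the camera images.
- rock_dark_c (a point): Charcoal-black rock lump. Its top is nearly level: it rises to +x (2 degrees), 36 mm thick at the +x end and 32 mm at the -x end. 124 x 62 mm, 34 mm thick amid, flat base, upright sides, corners snapped by 7 to 22 mm, 0.4 to 0.75 kg. Point: its centre, half-way up; x along its length, y across, z square to the base, up at the start. May be absent.
- rock_red_c (a point): Brick-red rock lump, a wedge: its top rises towards +x (8.5 degrees), 43 mm thick at the +x end and 25 mm at the -x end. 116 x 60 mm, 34 mm thick amid, flat base, upright sides, corners snapped by 7 to 22 mm, 0.4 to 0.75 kg. Point: its centre, half-way up; x along its length, y across, z square to the base, up at the start. May be absent.
- rock_cream_c (a point): Cream-yellow rock lump, a cross wedge: its top rises towards +y (7.5 degrees), 37 mm thick along the +y side and 29 mm along the -y side. 110 x 58 mm, 33 mm thick amid, flat base, upright sides, corners snapped by 7 to 22 mm, 0.4 to 0.75 kg. Point: its centre, half-way up; x along its length, y across, z square to the base, up at the start. May be absent.
- rock_green_c (a point): Green rock lump: its top falls to +y (3.5 degrees; 38 mm thick on the -y side, 34 on the +y), and from x = +10 mm a broken shoulder falls 15 mm to the +x end, so only the -x part carries. 112 x 56 mm, 36 mm thick amid, flat base, upright sides, corners snapped by 7 to 22 mm, 0.4 to 0.75 kg. Point: its centre, half-way up; x along its length, y across, z square to the base, up at the start. May be absent.
- mark_dark_c (a point): Centre of the outline drawn in black line on the white sheet in the tray, for the dark rock: the rock's own plan (124 x 62 mm) with a 4 mm line round it; x along its length. It lies flat, 6 mm above the bench. Either way round and either face up of the rock will do.
- mark_red_c (a point): Centre of the outline drawn in red line on the white sheet in the tray, for the red rock: the rock's own plan (116 x 60 mm) with a 4 mm line round it; x along its length. It lies flat, 6 mm above the bench. Either way round and either face up of the rock will do.
- mark_cream_c (a point): Centre of the outline drawn in yellow line on the white sheet in the tray, for the cream rock: the rock's own plan (110 x 58 mm) with a 4 mm line round it; x along its length. It lies flat, 6 mm above the bench. Either way round and either face up of the rock will do.
- mark_green_c (a point): Centre of the outline drawn in green line on the white sheet in the tray, for the green rock: the rock's own plan (112 x 56 mm) with a 4 mm line round it; x along its length. It lies flat, 6 mm above the bench. Either way round and either face up of the rock will do.
- tray: Shallow grey plastic sample tray, 300 mm (its x) x 260 mm (its y), rim 22 mm high, walls 4 mm, lined with a white sheet with the four outlines in two rows of two, 129 mm apart along x and 106 mm along y; it does not move. The rocks rest 4 mm above the bench in it. Origin: centre of its underside.
- sheet: Sheet of brown paper 340 x 420 mm flat on the bench, on which the rocks lie at the start. Origin: its centre.
- pan_top (a point): Centre of the top of the balance's square steel pan (165 x 165 mm, 71 mm above the bench, does not sink). x points from keys to pan, y left as seen from the keys, z up. White housing, fixed: 290 mm long (x), 180 mm wide, 56 mm high under the pan, 42 mm at the front, its keys 160 mm from the pan's centre along -x.
- key_tare_top (a point): Centre of the top of the blue tare key (26 x 28 mm), left front of the balance, 49 mm above the bench; pressed straight down.
- key_tare (a joint): Travel of the blue tare key in m, 0 up, 0.004 fully down; springs back; it takes 1.2 N to start and 4 N fully down. It acts from 0.003.
- key_print_top (a point): Centre of the top of the yellow print key (26 x 28 mm), right front of the balance, 49 mm above the bench; pressed straight down.
- key_print (a joint): Travel of the yellow print key in m, 0 up, 0.004 fully down; springs back; 1.2 N to start, 4 N fully down. It acts from 0.003.
- key_power_top (a point): Centre of the top of the red on/off key (18 x 20 mm), between the other two and 58 mm from each. To be left alone.
- ring_a: Steel soil core ring full of soil, 76 mm across, 50 mm high, standing on the bench beyond the balance. Bystander. Origin: centre of its underside.
- ring_b: A second soil core ring like the first. Bystander.
- bottle: White water bottle with a blue cap, 60 mm across, 140 mm high, standing. Bystander. Origin: centre of its underside.
Things that resemble listed ones, but are neither listed nor needed, are in the scene too. There is more than one size of the part that bears rock_red_c; the job needs the smallest. There is more than one size of the part that bears rock_cream_c; the job needs the larger.

How it is judged:
On the way, in this order (a step that is already met when the one before it is completed fails the run):
1. the blue tare key is pressed fully while no rock is on the pan (value of joint key_tare above 0.003 m and horizontal distance between each of rock_dark_c, rock_red_c, rock_cream_c, rock_green_c and pan_top above 0.1 m), for 0.1 s.
2. every rock present lies in one stack over the middle of the pan, still, and the robot lets go of it (horizontal distance between each of rock_dark_c, rock_red_c, rock_cream_c, rock_green_c and pan_top below 0.025 m and height (world z) of each of rock_dark_c, rock_red_c, rock_cream_c, rock_green_c above 0.078 m and angle between the z axis of each of rock_dark_c, rock_red_c, rock_cream_c, rock_green_c and the z axis of pan_top, either way round below 0.3 rad and linear speed of each of rock_dark, rock_red, rock_cream, rock_green below 0.01 m/s and contact force between each of the arm, the fingers and rock_dark below 0.2 N and contact force between each of the arm, the fingers and rock_red below 0.2 N and contact force between each of the arm, the fingers and rock_cream below 0.2 N and contact force between each of the arm, the fingers and rock_green below 0.2 N), for 0.6 s.
3. the yellow print key is pressed fully while the whole stack stands by itself (all of step 2 and value of joint key_print above 0.003 m), for 0.1 s.
At the end, for the whole second after the job is handed in: every rock present lies at rest flat (within 14 degrees) on the tray's floor, its centre within 15 mm of the centre of the outline of its colour, lengthways along it within 14 degrees, either way round. (In the stack: centres within 25 mm of the pan's centre, level within 17 degrees.) (horizontal distance between rock_dark_c and mark_dark_c below 0.015 m and angle between the x axis of rock_dark_c and the x axis of mark_dark_c, either way round below 0.25 rad and angle between the z axis of rock_dark_c and the z axis of mark_dark_c, either way round below 0.25 rad and height (world z) of each of rock_dark_c, rock_red_c, rock_cream_c, rock_green_c below 0.04 m and linear speed of each of rock_dark, rock_red, rock_cream, rock_green below 0.01 m/s and horizontal distance between rock_red_c and mark_red_c below 0.015 m and angle between the x axis of rock_red_c and the x axis of mark_red_c, either way round below 0.25 rad and angle between the z axis of rock_red_c and the z axis of mark_red_c, either way round below 0.25 rad and horizontal distance between rock_cream_c and mark_cream_c below 0.015 m and angle between the x axis of rock_cream_c and the x axis of mark_cream_c, either way round below 0.25 rad and angle between the z axis of rock_cream_c and the z axis of mark_cream_c, either way round below 0.25 rad and horizontal distance between rock_green_c and mark_green_c below 0.015 m and angle between the x axis of rock_green_c and the x axis of mark_green_c, either way round below 0.25 rad and angle between the z axis of rock_green_c and the z axis of mark_green_c, either way round below 0.25 rad); the robot touches nothing.
It fails at once if the robot presses the tare key while a rock lies on the pan (contact force between the fingers and key_tare above 1.5 N and value of joint key_tare above 0.002 m and ((horizontal distance between rock_dark_c and pan_top below 0.06 m and height (world z) of rock_dark_c above 0.078 m) or (horizontal distance between rock_red_c and pan_top below 0.06 m and height (world z) of rock_red_c above 0.078 m) or (horizontal distance between rock_cream_c and pan_top below 0.06 m and height (world z) of rock_cream_c above 0.078 m) or (horizontal distance between rock_green_c and pan_top below 0.06 m and height (world z) of rock_green_c above 0.078 m))).
It fails at once if the robot presses the red on/off key (contact force between the fingers and key_power above 1.5 N and value of joint key_power above 0.002 m).
It fails at once if a soil ring or the bottle is pushed more than 5 cm away or knocked over (distance of any of ring_a, ring_b, bottle from where it was at the start of the episode above 0.05 m or angle between any of ring_a, ring_b, bottle's own z axis and vertical above 0.5 rad).
Of rock_dark, rock_red, rock_cream, rock_green only 3 to 4 are there at a start; the rules pass over those that are not, and their reading is None.
At some moment in a run one of rock_dark, rock_red, rock_cream, rock_green may be knocked a few centimetres aside while the robot is not near it.
Once in a run the grip may slacken for a moment while it holds something.
It also fails if it takes over 210 s, if anything falls off the work surface, if the arm or the gripper's body presses on something with over 40 N, if the wrist force passes 120 N, or if a joint passes its speed limit or range.

## Working session

There is one attempt and no reset: what is moved stays moved. The work goes in short steps, Python scripts to look and compute and a tool call to move; the robot and the scene stay as the last step left them, time stands still between calls to the robot, and variables do not carry over. Pictures are saved under pics/ and viewed, and the job is handed in when it is done.

Besides the shell and the picture viewer there is one more tool, called after "Emit:" in YAML: its name, and indented under it one key for each argument. step_arm: Moves the arm, as the interface text tells. Its arguments: {"type":"object","properties":{"commands":{"type":"array"},"fingers":{"type":"number"}},"required":["commands"]}

```bash
ls -la; mkdir -p pics
python3 - <<'E'
from bench import robot
import cv2,numpy as np
print(robot.get_obs())
for n in ("scene","top","wrist"):
    p,d=robot.snapshot(n)
    cv2.imwrite(f"pics/{n}0.png",p[:,:,::-1]); np.save(f"pics/{n}0.npy",d)
    print(n,robot.camera_info(n))
E
```

```text
total 12
drwxr-xr-x  3 agent agent 4096 Dec  6 09:30 .
drwxr-xr-x 23 root  root  4096 Dec  6 09:30 ..
drwxr-xr-x  2 agent agent 4096 Dec  6 09:30 pics
{'time': 0.0, 'joint_positions': array([ 1.20292123e+00,  8.79163116e-02,  1.37223161e+00,  2.25910486e-05,
        1.68356860e+00, -1.03092996e-01]), 'qvel': array([ 0.00037995, -0.00110326,  0.00030448, -0.00102184, -0.00012051,
        0.00028408]), 'joint_torque': array([ 5.22477694e-04, -3.40182137e+01, -3.02426684e+01,  7.17410585e-02,
        3.29829566e-02, -1.48295908e-04]), 'tool_pos': array([0.14374067, 0.53034878, 0.21233678]), 'ee_rot': array([-1.57055543,  0.00211027,  1.306017  ]), 'wrist_force': array([-0.40036991,  0.01417329, -0.69198481]), 'wrist_torque': array([-0.0302128 ,  0.01592484, -0.01823423]), 'width': 0.09410059649869838}
scene {'fx': 413.58841637350764, 'fy': 413.58841637350764, 'cx': 261.3420871777123, 'cy': 189.13918612599144, 'R': array([[-0.3498807 ,  0.93678579,  0.00398432],
       [ 0.70122567,  0.2647167 , -0.66197253],
       [-0.62118117, -0.22881751, -0.74951751]]), 't': array([ 0.29438909, -0.25289573,  1.91317032])}
top {'fx': 420.01367488395937, 'fy': 420.01367488395937, 'cx': 256.2735283295608, 'cy': 187.94611542615823, 'R': array([[-0.01213539, -0.99986994,  0.01062278],
       [-0.9950292 ,  0.01102515, -0.09897135],
       [ 0.09884136, -0.01177103, -0.99503358]]), 't': array([-0.15891723,  0.49882191,  1.32485069])}
wrist {'fx': 296.0239294672579, 'fy': 296.0239294672579, 'cx': 253.531361390262, 'cy': 190.87514554417277, 'R': array([[ 2.61786029e-01,  9.65125815e-01, -4.86208211e-04],
       [ 9.23992194e-01, -2.50483149e-01,  2.88957812e-01],
       [ 2.78758856e-01, -7.60943705e-02, -9.57341708e-01]]), 't': array([-0.54939513, -0.0289619 ,  0.39182934])}
```

View pics/scene0.png

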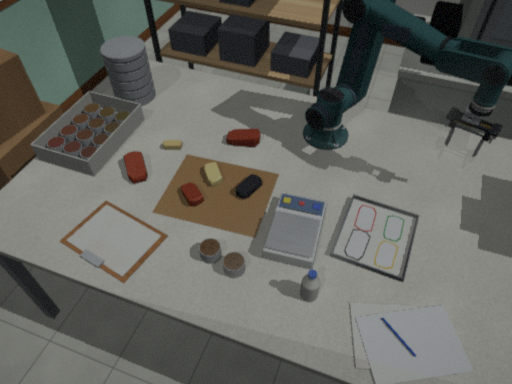

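View pics/top0.png

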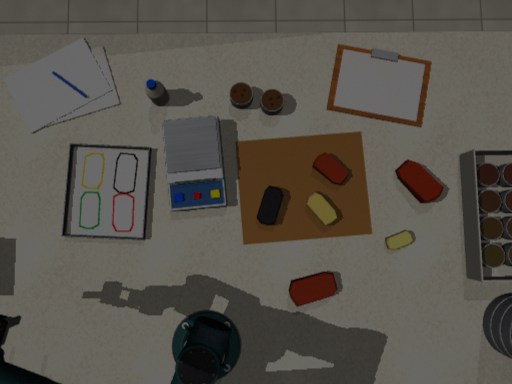

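View pics/wrist0.png

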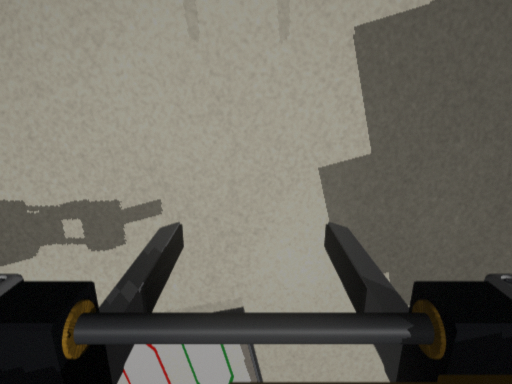

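```bash
cat > h.py <<'E'
import numpy as np, cv2, sys
from bench import robot
def snap(n,save=None):
    ci=robot.camera_info(n); p,d=robot.snapshot(n)
    if save: cv2.imwrite(f"pics/{save}.png",p[:,:,::-1])
    return p,d,ci
def cloud(d,ci):
    v,u=np.mgrid[:d.shape[0],:d.shape[1]]
    c=np.stack([(u-ci['cx'])/ci['fx']*d,(v-ci['cy'])/ci['fy']*d,d],-1)
    return (c-ci['t'])@ci['R']
def masks(p,X):
    hsv=cv2.cvtColor(p,cv2.COLOR_RGB2HSV); H,S,V=[hsv[...,i].astype(int) for i in range(3)]
    z=X[...,2]
    return dict(red=((H<6)|(H>174))&(S>150)&(V>50), cream=(H>20)&(H<34)&(S>60)&(V>90), dark=(V<50))
def plane(P):
    A=np.c_[P[:,0]-P[:,0].mean(),P[:,1]-P[:,1].mean(),np.ones(len(P))]
    s=np.linalg.lstsq(A,P[:,2],rcond=None)[0]
    r=P[:,2]-A@s; k=abs(r)<max(2*r.std(),0.001)
    s=np.linalg.lstsq(A[k],P[k,2],rcond=None)[0]
    return s
def rocks(cam,zlo=0.012,save=None,names=None,zhi=0.3):
    p,d,ci=snap(cam,save); X=cloud(d,ci); out=[]
    for n,m in masks(p,X).items():
        if names and n not in names: continue
        m=m&(d>0)&(X[...,2]>zlo)&(X[...,2]<zhi)
        k,l,st,c=cv2.connectedComponentsWithStats(m.astype(np.uint8))
        for i in range(1,k):
            if st[i,4]<150: continue
            P=X[l==i]; t=P[P[:,2]>np.percentile(P[:,2],50)-0.012]
            (cx,cy),(w,h),a=cv2.minAreaRect((t[:,:2]*1000).astype(np.float32))
            if w<h: w,h,a=h,w,a+90
            s=plane(t); a=(a+90)%180-90
            ca,sa=np.cos(np.radians(a)),np.sin(np.radians(a))
            sl=np.degrees([s[0]*ca+s[1]*sa,-s[0]*sa+s[1]*ca])
            print(f"{cam} {n}: pix {c[i].round()} n{st[i,4]} c=({cx:.1f},{cy:.1f}) {w:.0f}x{h:.0f} ang {a:.1f} zmid {s[2]*1000:.1f} slope along/across {sl.round(1)} med({np.median(t[:,0])*1000:.0f},{np.median(t[:,1])*1000:.0f})")
    return p,d,ci,X
E
python3 - <<'E'
from h import *
p,d,ci,X=rocks('top')
hsv=cv2.cvtColor(p,cv2.COLOR_RGB2HSV)
for (u,v) in [(179,198),(197,196),(215,194),(193,145),(107,190),(250,230),(321,208),(270,205),(331,168)]:
    print((u,v),X[v,u].round(4),hsv[v,u],p[v,u])
z=X[...,2]
# pan
m=(abs(z-0.071)<0.006)&(X[...,0]>0.2)&(abs(X[...,1]-0.17)<0.2)
k,l,st,c=cv2.connectedComponentsWithStats(m.astype(np.uint8))
for i in range(1,k):
    if st[i,4]>300:
        P=X[l==i]; print('pan',cv2.minAreaRect((P[:,:2]*1000).astype(np.float32)),P[:,2].mean())
H,S,V=[hsv[...,i].astype(int) for i in range(3)]
for n,m in dict(blue=(H>110)&(H<128)&(S>190)&(V>120),red=((H<5)|(H>175))&(S>180),yel=(H>22)&(H<32)&(S>180)&(V>130)).items():
    m=m&(z>0.042)&(z<0.056)
    k,l,st,c=cv2.connectedComponentsWithStats(m.astype(np.uint8))
    for i in range(1,k):
        if st[i,4]>15: print(n,c[i],st[i],X[l==i].mean(0),X[l==i].min(0),X[l==i].max(0))
cv2.imwrite('pics/topcrop.png',cv2.resize(p[110:250,50:440,::-1],None,fx=2,fy=2,interpolation=cv2.INTER_CUBIC))
E
```

```text
top red: pix [330. 168.] n269 c=(557.0,-404.1) 108x55 ang 52.0 zmid 34.3 slope along/across [ 8.2 -0.3] med(560,-403)
top red: pix [418. 179.] n298 c=(512.8,-688.9) 135x72 ang 41.2 zmid 43.8 slope along/across [-8.6  0. ] med(524,-687)
top red: pix [313. 289.] n757 c=(180.3,-335.0) 143x73 ang -75.5 zmid 44.0 slope along/across [-7.9  0. ] med(179,-334)
top cream: pix [321. 208.] n487 c=(430.0,-371.3) 104x53 ang 39.5 zmid 33.5 slope along/across [-0.3  7.4] med(430,-372)
top cream: pix [399. 240.] n278 c=(324.7,-618.1) 77x39 ang -68.6 zmid 25.4 slope along/across [-0.4  6.4] med(325,-618)
top dark: pix [160.  94.] n268 c=(797.0,141.2) 51x36 ang -29.9 zmid 97.7 slope along/across [ 8.  81.8] med(797,136)
top dark: pix [241.  95.] n408 c=(801.5,-118.1) 70x65 ang 14.4 zmid 51.4 slope along/across [ 0.4 -0.1] med(800,-119)
top dark: pix [272. 102.] n396 c=(778.2,-218.7) 70x65 ang -0.0 zmid 51.3 slope along/across [1.4 0.1] med(778,-218)
top dark: pix [410. 186.] n158 c=(505.6,-660.2) 145x46 ang 22.6 zmid 29.4 slope along/across [ -2.5 -10. ] med(490,-660)
top dark: pix [493. 175.] n673 c=
[... 939 characters left out ...]
 -0.0339  0.0464] [ 30 255 108] [108 107   0]
(193, 145) [0.6305 0.0329 0.0681] [120   9  81] [78 78 81]
(107, 190) [0.4977 0.3206 0.0043] [150   2 105] [105 104 105]
(250, 230) [ 0.3626 -0.143   0.0013] [ 15 170  81] [81 54 27]
(321, 208) [ 0.4297 -0.3701  0.0334] [ 25 145 107] [107  96  46]
(270, 205) [ 0.4409 -0.2075  0.0369] [130  40  19] [17 16 19]
(331, 168) [ 0.5581 -0.406   0.0328] [  6 220  73] [73 22 10]
pan ((634.4362182617188, 42.18787384033203), (165.76849365234375, 156.837158203125), 4.828836917877197) 0.07115249996807105
red [196.60714286 195.07142857] [194 193   6   5  28] [0.47418243 0.02379618 0.04865892] [0.46790597 0.01594427 0.0451637 ] [0.4809726  0.03225556 0.05422249]
```

View pics/topcrop.png

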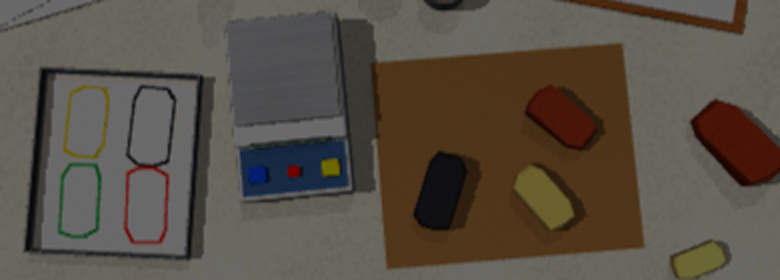

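Emit:
step_arm:
  commands:
    - {"xyz": [0.322, -0.452, 0.0], "twist": [0, 0, 20]}
    - {"xyz": [0.322, -0.452, 0.0], "twist": [0, 0, 20]}
    - {"xyz": [0.322, -0.452, 0.0], "twist": [0, 0, 20]}
    - {"xyz": [0.322, -0.452, 0.0], "twist": [0, 0, 20]}
    - {"xyz": [0.322, -0.452, 0.0], "twist": [0, 0, 20]}
    - {"xyz": [0.322, -0.452, 0.0], "twist": [0, 0, 20]}
    - {"xyz": [0.322, -0.452, 0.0], "twist": [0, 0, 20]}
    - {"xyz": [0.322, -0.452, 0.0], "twist": [0, 0, 20]}
    - {"xyz": [0.322, -0.452, 0.0], "twist": [0, 0, 20]}
    - {"xyz": [0.322, -0.452, 0.0], "twist": [0, 0, 20]}
    - {"xyz": [0.322, -0.452, 0.0], "twist": [0, 0, 20]}
    - {"xyz": [0.322, -0.452, 0.0], "twist": [0, 0, 20]}
  fingers: 255

```text
time: 1.2
tool_pos: [0.4311, 0.1268, 0.2136]
ee_rot: [-1.571, -0.0, 1.655]
wrist_force: [1.0, 1.3, 0.1]
width: 0.0174
```

Emit:
step_arm:
  commands:
    - {"xyz": [0.032, -0.046, 0.0], "twist": [0, 0, 0]}
    - {"xyz": [0.032, -0.046, 0.0], "twist": [0, 0, 0]}
    - {"xyz": [0.032, -0.046, 0.0], "twist": [0, 0, 0]}
    - {"xyz": [0.032, -0.046, 0.0], "twist": [0, 0, 0]}

```text
time: 1.53
tool_pos: [0.4624, 0.0823, 0.2131]
ee_rot: [-1.569, -0.001, 1.653]
wrist_force: [-0.2, 1.2, 0.2]
width: 0.0
```

Run:
```python
from h import *
o=robot.get_obs(); print(o['tool_pos'].round(4),o['ee_rot'].round(3),o['joint_positions'].round(2))
p,d,ci=snap('wrist','w1'); X=cloud(d,ci); np.savez('pics/w1.npz',p=p,d=d,X=X)
z=X[...,2]; hsv=cv2.cvtColor(p,cv2.COLOR_RGB2HSV); H,S,V=[hsv[...,i].astype(int) for i in range(3)]
for n,m in dict(blue=(H>105)&(H<128)&(S>150)&(V>80),red=((H<5)|(H>175))&(S>180),yel=(H>22)&(H<36)&(S>150)).items():
    m=m&(d>0)&(z>0.046)&(z<0.056)
    k,l,st,c=cv2.connectedComponentsWithStats(m.astype(np.uint8))
    for i in range(1,k):
        if st[i,4]>60:
            P=X[l==i];print(n,c[i].round(),st[i],P.mean(0).round(4),cv2.minAreaRect((P[:,:2]*1000).astype(np.float32)))
m=(abs(z-0.071)<0.005)&(d>0)
k,l,st,c=cv2.connectedComponentsWithStats(m.astype(np.uint8))
for i in range(1,k):
    if st[i,4]>3000:
        P=X[l==i];print('pan',st[i],cv2.minAreaRect((P[:,:2]*1000).astype(np.float32)),P[:,2].mean())
```

```text
[0.4624 0.0823 0.2131] [-1.569e+00 -1.000e-03  1.653e+00] [ 0.05 -0.09  1.55  0.    1.68 -1.6 ]
blue [254. 180.] [242 169  24  22 512] [0.4644 0.0829 0.0482] ((464.4853515625, 82.93830871582031), (25.809995651245117, 27.233055114746094), 4.375861644744873)
red [204. 180.] [196 173  18  15 227] [0.4699 0.0257 0.0482] ((470.0648498535156, 25.710220336914062), (16.849437713623047, 19.43719482421875), 6.222718715667725)
yel [155. 180.] [143 170  25  22 494] [ 0.4744 -0.0319  0.0481] ((475.1042175292969, -31.974079132080078), (26.053503036499023, 27.680559158325195), 5.2900919914245605)
pan [ 136  248   95   64 3775] ((592.2796020507812, 9.835338592529297), (86.99181365966797, 112.2353515625), 5.293728828430176) 0.07024124689574024
```

View pics/w1.png

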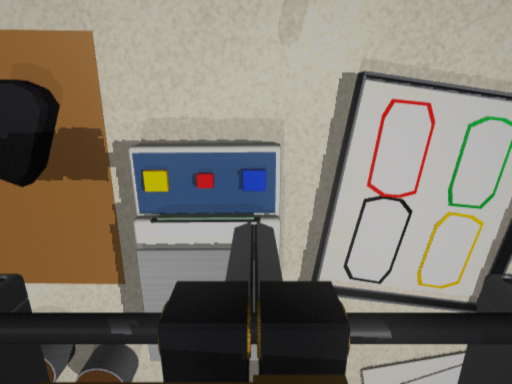

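Emit:
step_arm:
  commands:
    - {"xyz": [0.002, 0.001, -0.04]}
    - {"xyz": [0.002, 0.001, -0.08]}
    - {"xyz": [0.002, 0.001, -0.12]}
    - {"xyz": [0.002, 0.001, -0.145]}
    - {"xyz": [0.002, 0.001, -0.15]}
    - {"xyz": [0.002, 0.001, -0.15]}

```text
validation failed for argument at $.co...
```

Emit:
step_arm:
  commands:
    - {"xyz": [0.002, 0.001, -0.04], "twist": [0, 0, 0]}
    - {"xyz": [0.002, 0.001, -0.08], "twist": [0, 0, 0]}
    - {"xyz": [0.002, 0.001, -0.12], "twist": [0, 0, 0]}
    - {"xyz": [0.002, 0.001, -0.145], "twist": [0, 0, 0]}
    - {"xyz": [0.002, 0.001, -0.15], "twist": [0, 0, 0]}
    - {"xyz": [0.002, 0.001, -0.15], "twist": [0, 0, 0]}

```text
time: 2.08
tool_pos: [0.4622, 0.085, 0.0618]
ee_rot: [-1.566, -0.001, 1.657]
wrist_force: [-0.6, 0.1, 0.2]
width: 0.0002
```

Emit:
step_arm:
  commands:
    - {"xyz": [0.002, -0.002, -0.004], "twist": [0, 0, 0]}
    - {"xyz": [0.002, -0.002, -0.006], "twist": [0, 0, 0]}
    - {"xyz": [0.002, -0.002, -0.008], "twist": [0, 0, 0]}
    - {"xyz": [0.002, -0.002, -0.009], "twist": [0, 0, 0]}
    - {"xyz": [0.002, -0.002, -0.009], "twist": [0, 0, 0]}

```text
time: 2.5
tool_pos: [0.468, 0.082, 0.056]
ee_rot: [-1.575, -0.0, 1.655]
wrist_force: [1.1, 0.8, 1.6]
width: 0.0003
```

Emit:
step_arm:
  commands:
    - {"xyz": [0, 0, -0.002], "twist": [0, 0, 0]}
    - {"xyz": [0, 0, -0.004], "twist": [0, 0, 0]}
    - {"xyz": [0, 0, -0.005], "twist": [0, 0, 0]}
    - {"xyz": [0, 0, -0.005], "twist": [0, 0, 0]}

```text
time: 2.83
tool_pos: [0.468, 0.082, 0.053]
ee_rot: [-1.575, -0.0, 1.655]
wrist_force: [-2.4, -0.5, 15.0]
width: 0.0002
```

Emit:
step_arm:
  commands:
    - {"xyz": [0, 0, 0], "twist": [0, 0, 0]}
    - {"xyz": [0, 0, 0.03], "twist": [0, 0, 0]}
    - {"xyz": [0, 0, 0.07], "twist": [0, 0, 0]}
    - {"xyz": [-0.007, -0.03, 0.1], "twist": [0, 0, -7]}
    - {"xyz": [-0.013, -0.07, 0.12], "twist": [0, 0, -14]}
    - {"xyz": [-0.019, -0.11, 0.13], "twist": [0, 0, -21]}
    - {"xyz": [-0.026, -0.15, 0.14], "twist": [0, 0, -23]}
    - {"xyz": [-0.026, -0.19, 0.14], "twist": [0, 0, -23]}
    - {"xyz": [-0.026, -0.23, 0.14], "twist": [0, 0, -23]}
    - {"xyz": [-0.026, -0.27, 0.14], "twist": [0, 0, -23]}
    - {"xyz": [-0.026, -0.29, 0.14], "twist": [0, 0, -23]}
    - {"xyz": [-0.026, -0.29, 0.14], "twist": [0, 0, -23]}

```text
time: 3.83
tool_pos: [0.4393, -0.2121, 0.1885]
ee_rot: [-1.569, 0.001, 1.248]
wrist_force: [-0.4, -0.5, -0.3]
width: 0.0005
```

```bash
sed -i 's/red=((H<6)|(H>174))&(S>150)&(V>50)/red=((H<9)|(H>174))\&(S>150)\&(V>40)/' h.py
python3 - <<'E'
from h import *
o=robot.get_obs(); print(o['tool_pos'].round(4),np.degrees(o['ee_rot']).round(1),o['joint_positions'].round(2))
p,d,ci,X=rocks('wrist',save='w2')
rocks('top',save='t2',names=['red','cream','dark'])
E
```

```text
[ 0.4393 -0.2121  0.1885] [-89.9   0.1  71.5] [-0.56 -0.04  1.55 -0.    1.63 -1.81]
wrist red: pix [31. 17.] n2260 c=(211.4,-361.0) 76x31 ang 82.5 zmid 35.0 slope along/across [ 3.2 15.4] med(214,-368)
wrist red: pix [477. 141.] n364 c=(471.4,24.5) 21x20 ang 7.4 zmid 48.2 slope along/across [0.6 3.3] med(469,23)
wrist red: pix [135. 293.] n2443 c=(491.8,-327.8) 273x82 ang -62.0 zmid 36.7 slope along/across [-49.3 -21.9] med(535,-407)
wrist cream: pix [423. 163.] n652 c=(476.7,-32.6) 30x29 ang 8.4 zmid 48.4 slope along/across [0.9 0.7] med(475,-33)
wrist cream: pix [124. 206.] n4266 c=(425.0,-369.9) 108x57 ang 40.4 zmid 32.3 slope along/across [-0.5  5.3] med(422,-367)
wrist dark: pix [27. 36.] n176 c=(222.5,-387.3) 27x3 ang 82.8 zmid 22.6 slope along/across [ 10.1 357.1] med(223,-384)
wrist dark: pix [234. 180.] n255 c=(431.2,-233.9) 106x12 ang -11.8 zmid 31.5 slope along/across [ 3.8 32.3] med(433,-235)
wrist dark: pix [254. 184.] n449 c=(442.1,-214.2) 57x32 ang -24.6 zmid 33.5 slope along/across [1.6 0.5] med(443,-213)
wrist dark: pix [456. 195.] n164 c=(517.4,6.2) 84x5 ang -86.0 z
[... 1607 characters left out ...]
p dark: pix [489. 228.] n393 c=(361.2,-895.2) 70x67 ang 77.2 zmid 59.6 slope along/across [0.9 0.1] med(360,-892)
top dark: pix [491. 255.] n373 c=(279.0,-893.4) 67x66 ang -3.9 zmid 59.4 slope along/across [-0.8  0.4] med(277,-892)
top dark: pix [497. 320.] n663 c=(59.3,-906.3) 177x58 ang -4.0 zmid 69.2 slope along/across [1.7 5.6] med(80,-891)
top dark: pix [154. 316.] n594 c=(139.4,112.0) 80x9 ang 58.9 zmid 264.1 slope along/across [  9.7 671.6] med(140,112)
top dark: pix [507. 329.] n314 c=(62.5,-892.7) 132x29 ang -5.4 zmid 120.2 slope along/across [-0.5 24.9] med(67,-886)
top dark: pix [225. 364.] n1135 c=(-21.6,-64.5) 80x79 ang 57.1 zmid 208.2 slope along/across [20.5 15.9] med(-15,-62)
```

View pics/w2.png

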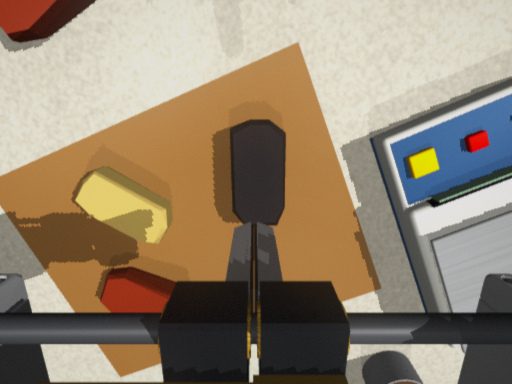

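```bash
cat >> h.py <<'E'
def lump(p,d,X,x,y,zlo,zhi,r=0.085,col=None,show=True):
    z=X[...,2]; m=(d>0)&(z>zlo)&(z<zhi)&(np.hypot(X[...,0]-x,X[...,1]-y)<r)
    if col: m&=masks(p,X)[col]
    m=cv2.morphologyEx(m.astype(np.uint8),cv2.MORPH_OPEN,np.ones((3,3),np.uint8))
    k,l,st,c=cv2.connectedComponentsWithStats(m); i=1+np.argmax(st[1:,4]); P=X[l==i]
    (cx,cy),(w,h),a=cv2.minAreaRect((P[:,:2]*1000).astype(np.float32))
    if w<h: w,h,a=h,w,a+90
    a=(a+90)%180-90; s=plane(P); ca,sa=np.cos(np.radians(a)),np.sin(np.radians(a))
    sl=np.degrees([s[0]*ca+s[1]*sa,-s[0]*sa+s[1]*ca])
    print(f"  {col}: n{st[i,4]} pix {c[i].round()} c=({cx:.1f},{cy:.1f}) {w:.0f}x{h:.0f} ang {a:.1f} zmid {s[2]*1000:.1f} slope {sl.round(1)}")
    return P
def tcp():
    o=robot.get_obs(); print('t',round(o['time'],2),'tcp',(o['tool_pos']*1000).round(1),np.degrees(o['ee_rot']).round(1),'F',o['wrist_force'].round(1),'w',round(o['width']*1000,1))
E
python3 - <<'E'
from h import *
tcp()
p,d,ci=snap('wrist'); X=cloud(d,ci)
lump(p,d,X,.4416,-.208,.022,.05)
lump(p,d,X,.43,-.371,.022,.05)
p,d,ci=snap('top'); X=cloud(d,ci)
lump(p,d,X,.558,-.404,.020,.055)
E
```

```text
t 3.93 tcp [ 439.8 -208.4  188.8] [-89.9  -0.1  71.7] F [-0.3  0.2  1. ] w 0.3
  None: n5226 pix [254. 172.] c=(436.1,-205.9) 124x62 ang -17.8 zmid 33.0 slope [1.9 0.1]
  None: n3979 pix [119. 207.] c=(424.6,-370.6) 110x57 ang 40.1 zmid 32.3 slope [-0.3  5.7]
  None: n625 pix [330. 168.] c=(558.2,-405.1) 115x59 ang 49.6 zmid 34.4 slope [ 8.5 -0.8]
```

Emit:
step_arm:
  commands:
    - {"xyz": [0, 0, -0.03], "twist": [0, 0, 0]}
    - {"xyz": [0, 0, -0.06], "twist": [0, 0, 0]}
    - {"xyz": [0, 0, -0.08], "twist": [0, 0, 0]}
    - {"xyz": [0, 0, -0.09], "twist": [0, 0, 0]}
    - {"xyz": [0, 0, -0.1], "twist": [0, 0, 0]}
    - {"xyz": [0, 0, -0.11], "twist": [0, 0, 0]}
  fingers: 0

```text
time: 4.53
tool_pos: [0.4412, -0.2076, 0.0798]
ee_rot: [-1.573, 0.0, 1.255]
wrist_force: [0.2, 0.0, -0.1]
width: 0.0371
```

Emit:
step_arm:
  commands:
    - {"xyz": [-0.002, 0, -0.01], "twist": [0, 0, 0]}
    - {"xyz": [-0.002, 0, -0.01], "twist": [0, 0, 0]}
    - {"xyz": [-0.002, 0, -0.01], "twist": [0, 0, 0]}
    - {"xyz": [-0.002, 0, -0.01], "twist": [0, 0, 0]}
    - {"xyz": [-0.002, 0, -0.015], "twist": [0, 0, 0]}
    - {"xyz": [-0.002, 0, -0.02], "twist": [0, 0, 0]}
    - {"xyz": [-0.002, 0, -0.03], "twist": [0, 0, 0]}
    - {"xyz": [-0.002, 0, -0.04], "twist": [0, 0, 0]}
    - {"xyz": [-0.002, 0, -0.05], "twist": [0, 0, 0]}
    - {"xyz": [-0.002, 0, -0.06], "twist": [0, 0, 0]}
    - {"xyz": [-0.002, 0, -0.067], "twist": [0, 0, 0]}
    - {"xyz": [-0.002, 0, -0.067], "twist": [0, 0, 0]}

```text
time: 5.53
tool_pos: [0.4369, -0.2073, 0.01]
ee_rot: [-1.566, -0.001, 1.254]
wrist_force: [-0.3, -0.1, -0.5]
width: 0.0937
```

Emit:
step_arm:
  commands:
    - {"xyz": [0, 0, 0], "twist": [0, 0, 0]}
    - {"xyz": [0, 0, 0], "twist": [0, 0, 0]}
    - {"xyz": [0, 0, 0], "twist": [0, 0, 0]}
    - {"xyz": [0, 0, 0], "twist": [0, 0, 0]}
    - {"xyz": [0, 0, 0], "twist": [0, 0, 0]}
    - {"xyz": [0, 0, 0], "twist": [0, 0, 0]}
    - {"xyz": [0, 0, 0], "twist": [0, 0, 0]}
  fingers: 255

```text
time: 6.12
tool_pos: [0.439, -0.2078, 0.013]
ee_rot: [-1.572, -0.001, 1.254]
wrist_force: [1.1, 1.9, 1.4]
width: 0.0597
```

Emit:
step_arm:
  commands:
    - {"xyz": [0, 0, 0.02], "twist": [0, 0, 0]}
    - {"xyz": [0, 0, 0.05], "twist": [0, 0, 0]}
    - {"xyz": [0, 0, 0.08], "twist": [0, 0, 0]}
    - {"xyz": [0.01, 0.015, 0.11], "twist": [0, 0, 2]}
    - {"xyz": [0.03, 0.04, 0.13], "twist": [0, 0, 5]}
    - {"xyz": [0.052, 0.067, 0.13], "twist": [0, 0, 9]}
    - {"xyz": [0.074, 0.095, 0.13], "twist": [0, 0, 13]}
    - {"xyz": [0.096, 0.124, 0.13], "twist": [0, 0, 17]}
    - {"xyz": [0.118, 0.152, 0.13], "twist": [0, 0, 21]}
    - {"xyz": [0.14, 0.18, 0.13], "twist": [0, 0, 23]}
    - {"xyz": [0.162, 0.208, 0.13], "twist": [0, 0, 23]}
    - {"xyz": [0.178, 0.23, 0.13], "twist": [0, 0, 23]}

```text
time: 7.12
tool_pos: [0.6166, 0.0241, 0.1398]
ee_rot: [-1.567, -0.001, 1.656]
wrist_force: [-0.3, -0.4, -5.3]
width: 0.0598
```

Emit:
step_arm:
  commands:
    - {"xyz": [0.012, 0.016, 0], "twist": [0, 0, 0]}
    - {"xyz": [0.012, 0.017, 0.0], "twist": [0, 0, 0]}
    - {"xyz": [0.012, 0.017, 0.0], "twist": [0, 0, 0]}

```text
time: 7.37
tool_pos: [0.6274, 0.0396, 0.1397]
ee_rot: [-1.566, 0.0, 1.657]
wrist_force: [-0.4, 0.2, -5.8]
width: 0.0597
```

Run:
```python
from h import *
tcp()
p,d,ci=snap('wrist','w3'); X=cloud(d,ci); np.savez('pics/w3.npz',p=p,d=d,X=X)
p,d,ci=snap('top','t3'); X=cloud(d,ci)
lump(p,d,X,.43,-.371,.020,.055)
lump(p,d,X,.558,-.404,.020,.055)
```

```text
t 7.37 tcp [627.4  39.6 139.7] [-89.7   0.   94.9] F [-0.4  0.2 -5.8] w 59.7
  None: n572 pix [322. 208.] c=(430.5,-373.0) 110x58 ang 40.0 zmid 33.2 slope [-0.4  6.9]
  None: n618 pix [330. 168.] c=(558.2,-405.3) 115x60 ang 48.6 zmid 34.6 slope [ 8.5 -0.4]
```

View pics/w3.png

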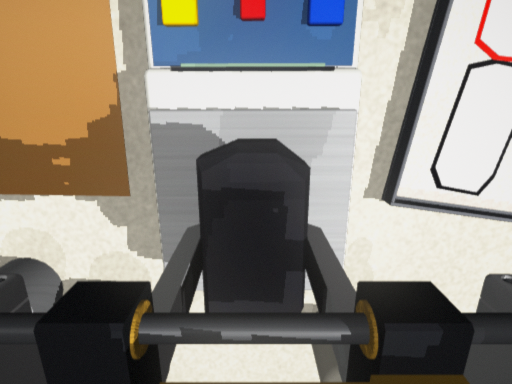

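View pics/t3.png

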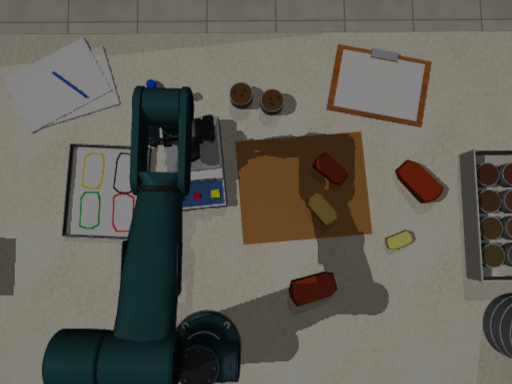

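Run:
```python
from h import *
D=np.load('pics/w3.npz'); X=D['X']; d=D['d']; z=X[...,2]
a=np.radians(5.1); ex=np.array([np.cos(a),np.sin(a)]); ey=np.array([-ex[1],ex[0]]); o=np.array([.630,.040])
q=X[...,:2]-o; bx=q@ex*1000; by=q@ey*1000
m=(d>0)&(abs(z-.0705)<.004)
for v in (120,140,160,180,200,220):
    u=np.where(m[v])[0]; print(v,u.min(),u.max(),by[v,u.min()].round(1),by[v,u.max()].round(1),bx[v,u.min()].round(1), (z[v,u.min()+5]*1000).round(1))
u=170
for v in range(100,116): print(v,(z[v,u]*1000).round(1),bx[v,u].round(1),end=' | ')
r=(d>0)&(z>.145)&(z<.18)&(abs(by)<45)&(abs(bx)<80)
v,u=np.where(r); print('\nrock',u.min(),u.max(),v.min(),v.max(),by[r].min(),by[r].max(),bx[r].min(),bx[r].max(),np.percentile(z[r],[5,50,95]))
```

```text
120 150 355 -81.7 81.2 -74.5 69.3
140 152 354 -82.0 81.2 -58.7 71.2
160 154 352 -81.6 81.2 -42.5 69.2
180 156 350 -81.4 81.0 -25.8 69.5
200 158 348 -81.6 81.0 -8.0 69.7
220 160 346 -81.5 80.6 10.4 70.5
100 54.5 -89.8 | 101 55.2 -89.0 | 102 55.1 -88.2 | 103 54.4 -87.4 | 104 55.4 -86.6 | 105 56.3 -85.8 | 106 53.9 -85.0 | 107 55.0 -84.2 | 108 54.1 -83.4 | 109 67.1 -82.8 | 110 69.3 -82.1 | 111 70.8 -81.4 | 112 70.1 -80.6 | 113 71.5 -79.9 | 114 70.4 -79.1 | 115 69.8 -78.3 | 
rock 170 337 140 311 -42.09754166582768 42.053422560591585 -67.76407417983836 37.062018143754216 [0.15431555 0.15963215 0.1657233 ]
```

Emit:
step_arm:
  commands:
    - {"xyz": [0.003, 0.0, -0.02], "twist": [0, 0, 0]}
    - {"xyz": [0.005, 0.001, -0.035], "twist": [0, 0, 0]}
    - {"xyz": [0.005, 0.001, -0.045], "twist": [0, 0, 0]}
    - {"xyz": [0.005, 0.001, -0.05], "twist": [0, 0, 0]}
    - {"xyz": [0.005, 0.001, -0.053], "twist": [0, 0, 0]}
    - {"xyz": [0.005, 0.001, -0.055], "twist": [0, 0, 0]}
    - {"xyz": [0.005, 0.001, -0.055], "twist": [0, 0, 0]}

```text
time: 8.05
tool_pos: [0.6335, 0.0394, 0.0879]
ee_rot: [-1.571, 0.0, 1.655]
wrist_force: [0.2, 0.2, -6.4]
width: 0.0595
```

Emit:
step_arm:
  commands:
    - {"xyz": [0, 0, -0.001], "twist": [0, 0, 0]}
    - {"xyz": [0, 0, -0.002], "twist": [0, 0, 0]}
    - {"xyz": [0, 0, -0.003], "twist": [0, 0, 0]}

```text
time: 8.3
tool_pos: [0.6339, 0.0398, 0.0853]
ee_rot: [-1.572, 0.0, 1.655]
wrist_force: [0.0, -0.4, -5.3]
width: 0.0599
```

Emit:
step_arm:
  commands:
    - {"xyz": [0, 0, -0.001], "twist": [0, 0, 0]}
    - {"xyz": [0, 0, -0.002], "twist": [0, 0, 0]}
    - {"xyz": [0, 0, -0.002], "twist": [0, 0, 0]}

```text
time: 8.55
tool_pos: [0.6338, 0.0398, 0.0841]
ee_rot: [-1.572, 0.0, 1.655]
wrist_force: [-2.1, -0.2, 0.5]
width: 0.06
```

Emit:
step_arm:
  commands:
    - {"xyz": [0, 0, 0], "twist": [0, 0, 0]}
    - {"xyz": [0, 0, 0], "twist": [0, 0, 0]}
    - {"xyz": [0, 0, 0], "twist": [0, 0, 0]}
    - {"xyz": [0, 0, 0.0], "twist": [0, 0, 0]}
    - {"xyz": [0, 0, 0.02], "twist": [0, 0, 0]}
    - {"xyz": [0, 0, 0.05], "twist": [0, 0, 0]}
    - {"xyz": [0, 0, 0.09], "twist": [0, 0, 0]}
    - {"xyz": [0, 0, 0.12], "twist": [0, 0, 0]}
    - {"xyz": [0, 0, 0.12], "twist": [0, 0, 0]}
  fingers: 0

```text
time: 9.3
tool_pos: [0.637, 0.0397, 0.2121]
ee_rot: [-1.586, 0.002, 1.655]
wrist_force: [-0.2, 0.4, 1.5]
width: 0.094
```

Run:
```python
from h import *
tcp()
p,d,ci=snap('wrist','w4'); X=cloud(d,ci)
lump(p,d,X,.63,.04,.085,.13)
```

```text
t 9.3 tcp [637.   39.7 212.1] [-90.9   0.1  94.8] F [-0.2  0.4  1.5] w 94.0
  None: n7104 pix [254. 178.] c=(630.6,39.8) 124x62 ang 5.0 zmid 103.9 slope [1.9 0.1]
```

Emit:
step_arm:
  commands:
    - {"xyz": [-0.007, -0.04, 0], "twist": [0, 0, -7]}
    - {"xyz": [-0.014, -0.08, 0], "twist": [0, 0, -14]}
    - {"xyz": [-0.02, -0.12, 0], "twist": [0, 0, -21]}
    - {"xyz": [-0.027, -0.16, 0], "twist": [0, 0, -28]}
    - {"xyz": [-0.034, -0.2, 0], "twist": [0, 0, -35]}
    - {"xyz": [-0.04, -0.24, 0], "twist": [0, 0, -42]}
    - {"xyz": [-0.047, -0.28, 0], "twist": [0, 0, -49]}
    - {"xyz": [-0.054, -0.32, 0], "twist": [0, 0, -56]}
    - {"xyz": [-0.06, -0.36, 0], "twist": [0, 0, -63]}
    - {"xyz": [-0.067, -0.4, 0], "twist": [0, 0, -70]}
    - {"xyz": [-0.077, -0.445, -0.01], "twist": [0, 0, -77]}
    - {"xyz": [-0.077, -0.445, -0.02], "twist": [0, 0, -84]}

```text
time: 10.35
tool_pos: [0.5535, -0.4122, 0.1805]
ee_rot: [-1.573, 0.002, 0.176]
wrist_force: [-0.8, 0.1, 0.1]
width: 0.0941
```

Emit:
step_arm:
  commands:
    - {"xyz": [0, 0, 0], "twist": [0, 0, -7]}
    - {"xyz": [0, 0, 0], "twist": [0, 0, -14]}
    - {"xyz": [0, 0, 0], "twist": [0, 0, -21]}
    - {"xyz": [0, 0, 0], "twist": [0, 0, -28]}
    - {"xyz": [0, 0, 0], "twist": [0, 0, -35]}
    - {"xyz": [0, 0, 0], "twist": [0, 0, -42]}
    - {"xyz": [0, 0, 0], "twist": [0, 0, -49]}
    - {"xyz": [0, 0, 0], "twist": [0, 0, -51]}
    - {"xyz": [0, 0, 0], "twist": [0, 0, -51]}
    - {"xyz": [0, 0, 0], "twist": [0, 0, -51]}

```text
time: 11.18
tool_pos: [0.556, -0.4049, 0.1808]
ee_rot: [-1.571, 0.002, -0.7]
wrist_force: [-0.3, -0.8, 0.1]
width: 0.0939
```

Run:
```python
from h import *
tcp(); print(robot.get_obs()['joint_positions'].round(2))
p,d,ci=snap('wrist','w5'); X=cloud(d,ci)
lump(p,d,X,.558,-.405,.020,.055)
lump(p,d,X,.43,-.37,.020,.055)
```

```text
t 11.18 tcp [ 556.  -404.9  180.8] [-90.    0.1 -40.1] F [-0.3 -0.8  0.1] w 93.9
[-0.71  0.41  1.05 -0.    1.69 -0.01]
  None: n4747 pix [253. 175.] c=(555.2,-402.9) 113x60 ang 49.6 zmid 34.0 slope [ 8.2 -0.2]
  None: n2861 pix [150. 213.] c=(430.6,-368.8) 101x58 ang 41.9 zmid 32.2 slope [-0.5  7.6]
```

View pics/w5.png

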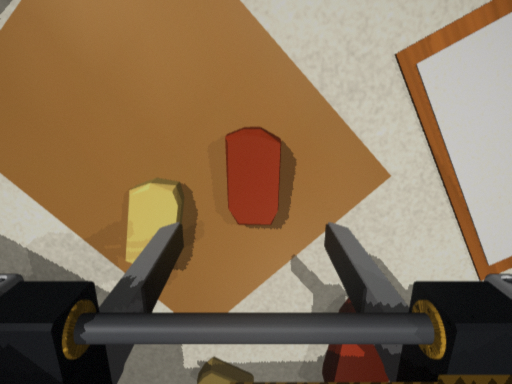

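Emit:
step_arm:
  commands:
    - {"xyz": [-0.001, 0.002, -0.035], "twist": [0, 0, 0]}
    - {"xyz": [-0.001, 0.002, -0.07], "twist": [0, 0, 0]}
    - {"xyz": [-0.001, 0.002, -0.105], "twist": [0, 0, 0]}
    - {"xyz": [-0.001, 0.002, -0.13], "twist": [0, 0, 0]}
    - {"xyz": [-0.001, 0.002, -0.15], "twist": [0, 0, 0]}
    - {"xyz": [-0.001, 0.002, -0.162], "twist": [0, 0, 0]}
    - {"xyz": [-0.001, 0.002, -0.169], "twist": [0, 0, 0]}
    - {"xyz": [-0.001, 0.002, -0.169], "twist": [0, 0, 0]}

```text
time: 11.9
tool_pos: [0.5547, -0.4026, 0.0117]
ee_rot: [-1.571, 0.003, -0.701]
wrist_force: [-0.3, -0.3, 0.1]
width: 0.0941
```

Emit:
step_arm:
  commands:
    - {"xyz": [0, 0, 0], "twist": [0, 0, 0]}
    - {"xyz": [0, 0, 0], "twist": [0, 0, 0]}
    - {"xyz": [0, 0, 0], "twist": [0, 0, 0]}
    - {"xyz": [0, 0, 0], "twist": [0, 0, 0]}
    - {"xyz": [0, 0, 0], "twist": [0, 0, 0]}
    - {"xyz": [0, 0, 0], "twist": [0, 0, 0]}
    - {"xyz": [0, 0, 0], "twist": [0, 0, 0]}
  fingers: 255

```text
time: 12.48
tool_pos: [0.5558, -0.4035, 0.0143]
ee_rot: [-1.571, -0.001, -0.701]
wrist_force: [-0.4, 0.3, 1.5]
width: 0.0581
```

Emit:
step_arm:
  commands:
    - {"xyz": [0, 0, 0.02], "twist": [0, 0, 0]}
    - {"xyz": [0, 0, 0.05], "twist": [0, 0, 0]}
    - {"xyz": [0, 0, 0.09], "twist": [0, 0, 6]}
    - {"xyz": [0.0, 0.01, 0.13], "twist": [0, 0, 13]}
    - {"xyz": [0.004, 0.03, 0.16], "twist": [0, 0, 20]}
    - {"xyz": [0.008, 0.06, 0.17], "twist": [0, 0, 27]}
    - {"xyz": [0.013, 0.09, 0.17], "twist": [0, 0, 34]}
    - {"xyz": [0.018, 0.12, 0.17], "twist": [0, 0, 41]}
    - {"xyz": [0.023, 0.15, 0.17], "twist": [0, 0, 48]}
    - {"xyz": [0.028, 0.18, 0.17], "twist": [0, 0, 55]}
    - {"xyz": [0.033, 0.21, 0.17], "twist": [0, 0, 62]}
    - {"xyz": [0.038, 0.24, 0.17], "twist": [0, 0, 69]}

```text
time: 13.48
tool_pos: [0.5922, -0.1613, 0.1808]
ee_rot: [-1.567, 0.003, 0.509]
wrist_force: [-0.1, 1.4, -5.7]
width: 0.058
```

Emit:
step_arm:
  commands:
    - {"xyz": [0.005, 0.03, 0], "twist": [0, 0, 7]}
    - {"xyz": [0.01, 0.06, 0], "twist": [0, 0, 14]}
    - {"xyz": [0.015, 0.09, 0], "twist": [0, 0, 21]}
    - {"xyz": [0.02, 0.12, 0], "twist": [0, 0, 28]}
    - {"xyz": [0.025, 0.15, 0], "twist": [0, 0, 35]}
    - {"xyz": [0.03, 0.175, 0], "twist": [0, 0, 42]}
    - {"xyz": [0.034, 0.195, 0], "twist": [0, 0, 49]}
    - {"xyz": [0.036, 0.203, 0], "twist": [0, 0, 56]}
    - {"xyz": [0.036, 0.203, 0], "twist": [0, 0, 63]}
    - {"xyz": [0.036, 0.203, 0], "twist": [0, 0, 66]}
    - {"xyz": [0.036, 0.203, 0], "twist": [0, 0, 66]}

```text
time: 14.4
tool_pos: [0.6282, 0.0403, 0.1807]
ee_rot: [-1.566, -0.001, 1.657]
wrist_force: [0.0, -0.4, -6.8]
width: 0.0577
```

Run:
```python
from h import *
tcp()
p,d,ci=snap('wrist','w6'); X=cloud(d,ci)
lump(p,d,X,.63,.04,.18,.24,col='red')
p,d,ci=snap('top','t6'); X=cloud(d,ci)
lump(p,d,X,.43,-.371,.020,.055)
```

```text
t 14.4 tcp [628.2  40.3 180.7] [-89.7  -0.   94.9] F [ 0.  -0.4 -6.8] w 57.7
  red: n14854 pix [253. 235.] c=(620.8,40.0) 100x58 ang 5.1 zmid 201.8 slope [-8.5  0.1]
  None: n579 pix [322. 208.] c=(430.7,-373.5) 110x59 ang 40.4 zmid 33.2 slope [0.  7.5]
```

View pics/w6.png

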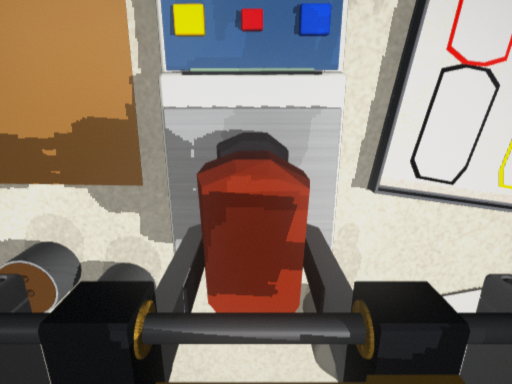

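Emit:
step_arm:
  commands:
    - {"xyz": [0.002, 0.0, -0.02], "twist": [0, -1, 0]}
    - {"xyz": [0.002, 0.0, -0.04], "twist": [0, -2, 0]}
    - {"xyz": [0.002, 0.0, -0.05], "twist": [0, -2, 0]}
    - {"xyz": [0.002, 0.0, -0.057], "twist": [0, -2, 0]}
    - {"xyz": [0.002, 0.0, -0.059], "twist": [0, -2, 0]}
    - {"xyz": [0.002, 0.0, -0.059], "twist": [0, -2, 0]}

```text
time: 15.0
tool_pos: [0.6313, 0.0397, 0.124]
ee_rot: [-1.604, 0.003, 1.654]
wrist_force: [0.4, -0.4, -6.0]
width: 0.0575
```

Emit:
step_arm:
  commands:
    - {"xyz": [0, 0, -0.001], "twist": [0, 0, 0]}
    - {"xyz": [0, 0, -0.002], "twist": [0, 0, 0]}
    - {"xyz": [0, 0, -0.002], "twist": [0, 0, 0]}

```text
time: 15.25
tool_pos: [0.632, 0.0398, 0.1235]
ee_rot: [-1.607, 0.003, 1.655]
wrist_force: [0.8, 0.1, -6.8]
width: 0.0579
```

Emit:
step_arm:
  commands:
    - {"xyz": [0, 0, -0.001], "twist": [0, 0, 0]}
    - {"xyz": [0, 0, -0.002], "twist": [0, 0, 0]}
    - {"xyz": [0, 0, -0.002], "twist": [0, 0, 0]}

```text
time: 15.5
tool_pos: [0.6313, 0.0398, 0.1204]
ee_rot: [-1.605, 0.003, 1.655]
wrist_force: [-0.3, -0.0, -5.9]
width: 0.0574
```

Emit:
step_arm:
  commands:
    - {"xyz": [0, 0, -0.001], "twist": [0, 0, 0]}
    - {"xyz": [0, 0, -0.002], "twist": [0, 0, 0]}
    - {"xyz": [0, 0, -0.002], "twist": [0, 0, 0]}

```text
time: 15.75
tool_pos: [0.6316, 0.0398, 0.1194]
ee_rot: [-1.606, 0.003, 1.655]
wrist_force: [0.0, 0.3, -1.4]
width: 0.0579
```

Contact (−6 → −1.4 N). A touch more, then release and rise.

Emit:
step_arm:
  commands:
    - {"xyz": [0, 0, -0.0005], "twist": [0, 0, 0]}
    - {"xyz": [0, 0, -0.0005], "twist": [0, 0, 0]}

```text
time: 15.92
tool_pos: [0.6316, 0.0398, 0.1194]
ee_rot: [-1.607, 0.003, 1.655]
wrist_force: [-2.1, 0.6, 1.6]
width: 0.0581
```

Emit:
step_arm:
  commands:
    - {"xyz": [0, 0, 0], "twist": [0, 0, 0]}
    - {"xyz": [0, 0, 0], "twist": [0, 0, 0]}
    - {"xyz": [0, 0, 0], "twist": [0, 0, 0]}
    - {"xyz": [0, 0, 0.0], "twist": [0, 0, 0]}
    - {"xyz": [0, 0, 0.0], "twist": [0, 0, 0]}
    - {"xyz": [0, 0, 0.02], "twist": [0, 0, 0]}
    - {"xyz": [0, 0, 0.05], "twist": [0, 1, 0]}
    - {"xyz": [0, 0, 0.08], "twist": [0, 2, 0]}
    - {"xyz": [0, 0, 0.1], "twist": [0, 2, 0]}
    - {"xyz": [0, 0, 0.1], "twist": [0, 2, 0]}
  fingers: 0

```text
time: 16.75
tool_pos: [0.6341, 0.0397, 0.2245]
ee_rot: [-1.582, 0.001, 1.655]
wrist_force: [1.0, 0.3, 0.3]
width: 0.094
```

Run:
```python
from h import *
tcp()
p,d,ci=snap('wrist','w7'); X=cloud(d,ci)
lump(p,d,X,.63,.04,.12,.17,col='red')
```

```text
t 16.75 tcp [634.1  39.7 224.5] [-90.6   0.1  94.8] F [1.  0.3 0.3] w 94.0
  red: n6725 pix [254. 187.] c=(629.7,39.6) 112x57 ang 4.5 zmid 139.1 slope [-6.6  0.1]
```

View pics/w7.png

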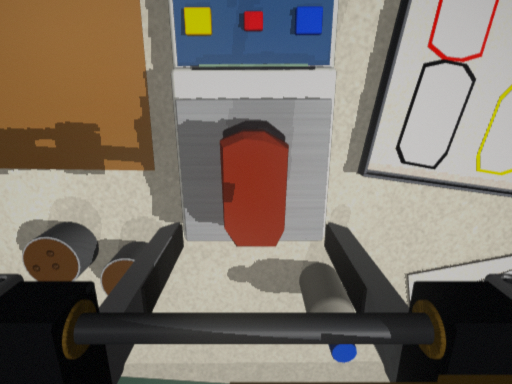

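Emit:
step_arm:
  commands:
    - {"xyz": [-0.008, -0.02, 0], "twist": [0, 0, -7]}
    - {"xyz": [-0.023, -0.05, 0], "twist": [0, 0, -14]}
    - {"xyz": [-0.04, -0.085, 0], "twist": [0, 0, -21]}
    - {"xyz": [-0.057, -0.12, 0], "twist": [0, 0, -28]}
    - {"xyz": [-0.074, -0.155, 0], "twist": [0, 0, -35]}
    - {"xyz": [-0.091, -0.19, 0], "twist": [0, 0, -42]}
    - {"xyz": [-0.108, -0.225, 0], "twist": [0, 0, -49]}
    - {"xyz": [-0.125, -0.26, 0], "twist": [0, 0, -56]}
    - {"xyz": [-0.142, -0.295, 0], "twist": [0, 0, -63]}
    - {"xyz": [-0.159, -0.33, 0], "twist": [0, 0, -70]}
    - {"xyz": [-0.18, -0.365, -0.01], "twist": [0, 0, -77]}
    - {"xyz": [-0.195, -0.395, -0.02], "twist": [0, 0, -84]}

```text
time: 17.8
tool_pos: [0.4342, -0.3567, 0.1958]
ee_rot: [-1.57, 0.002, 0.182]
wrist_force: [0.2, 0.5, 0.2]
width: 0.0938
```

Emit:
step_arm:
  commands:
    - {"xyz": [-0.007, -0.015, -0.01], "twist": [0, 0, -7]}
    - {"xyz": [-0.007, -0.015, -0.02], "twist": [0, 0, -14]}
    - {"xyz": [-0.007, -0.015, -0.02], "twist": [0, 0, -21]}
    - {"xyz": [-0.007, -0.015, -0.02], "twist": [0, 0, -28]}
    - {"xyz": [-0.007, -0.015, -0.02], "twist": [0, 0, -35]}
    - {"xyz": [-0.007, -0.015, -0.02], "twist": [0, 0, -42]}
    - {"xyz": [-0.007, -0.015, -0.02], "twist": [0, 0, -49]}
    - {"xyz": [-0.007, -0.015, -0.02], "twist": [0, 0, -56]}
    - {"xyz": [-0.007, -0.015, -0.02], "twist": [0, 0, -60.5]}
    - {"xyz": [-0.007, -0.015, -0.02], "twist": [0, 0, -60.5]}
    - {"xyz": [-0.007, -0.015, -0.02], "twist": [0, 0, -60.5]}

```text
time: 18.72
tool_pos: [0.4287, -0.3694, 0.1758]
ee_rot: [-1.571, 0.003, -0.865]
wrist_force: [0.2, -0.4, 0.5]
width: 0.0936
```

Run:
```python
from h import *
tcp(); print(robot.get_obs()['joint_positions'].round(2))
p,d,ci=snap('wrist','w8'); X=cloud(d,ci)
lump(p,d,X,.43,-.37,.020,.055)
p,d,ci=snap('top','t8'); X=cloud(d,ci)
lump(p,d,X,.63,.04,.10,.18)
```

```text
t 18.72 tcp [ 428.7 -369.4  175.8] [-90.    0.2 -49.5] F [ 0.2 -0.4  0.5] w 93.6
[-0.81  0.14  1.39 -0.    1.62  0.05]
  None: n4628 pix [254. 180.] c=(426.8,-371.1) 109x58 ang 40.4 zmid 32.0 slope [-0.2  7.5]
  None: n787 pix [189. 140.] c=(636.5,37.3) 117x60 ang 4.1 zmid 138.7 slope [-5.3  2.7]
```

View pics/w8.png

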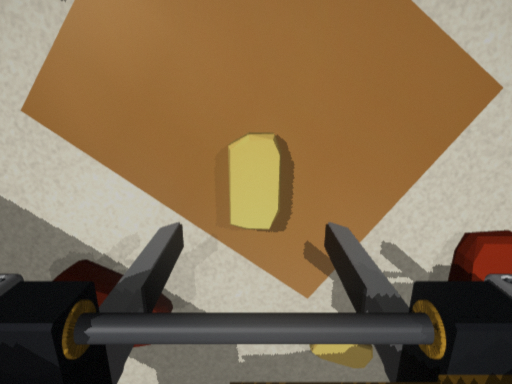

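Emit:
step_arm:
  commands:
    - {"xyz": [-0.002, -0.001, -0.035], "twist": [0, 0, 0]}
    - {"xyz": [-0.002, -0.001, -0.07], "twist": [0, 0, 0]}
    - {"xyz": [-0.002, -0.001, -0.105], "twist": [0, 0, 0]}
    - {"xyz": [-0.002, -0.001, -0.13], "twist": [0, 0, 0]}
    - {"xyz": [-0.002, -0.001, -0.15], "twist": [0, 0, 0]}
    - {"xyz": [-0.002, -0.001, -0.16], "twist": [0, 0, 0]}
    - {"xyz": [-0.002, -0.001, -0.163], "twist": [0, 0, 0]}
    - {"xyz": [-0.002, -0.001, -0.163], "twist": [0, 0, 0]}

```text
time: 19.48
tool_pos: [0.4273, -0.371, 0.0146]
ee_rot: [-1.571, 0.001, -0.866]
wrist_force: [0.8, 0.6, 0.5]
width: 0.0938
```

Emit:
step_arm:
  commands:
    - {"xyz": [0, 0, 0], "twist": [0, 0, 0]}
    - {"xyz": [0, 0, 0], "twist": [0, 0, 0]}
    - {"xyz": [0, 0, 0], "twist": [0, 0, 0]}
    - {"xyz": [0, 0, 0], "twist": [0, 0, 0]}
    - {"xyz": [0, 0, 0], "twist": [0, 0, 0]}
    - {"xyz": [0, 0, 0], "twist": [0, 0, 0]}
    - {"xyz": [0, 0, 0], "twist": [0, 0, 0]}
  fingers: 255

```text
time: 20.07
tool_pos: [0.4272, -0.3709, 0.0155]
ee_rot: [-1.571, 0.001, -0.867]
wrist_force: [-1.3, 1.6, 4.0]
width: 0.0576
```

Emit:
step_arm:
  commands:
    - {"xyz": [0, 0, 0.02], "twist": [0, 0, 0]}
    - {"xyz": [0, 0, 0.05], "twist": [0, 0, 0]}
    - {"xyz": [0, 0, 0.09], "twist": [0, 0, 6]}
    - {"xyz": [0.005, 0.01, 0.13], "twist": [0, 0, 13]}
    - {"xyz": [0.015, 0.03, 0.16], "twist": [0, 0, 20]}
    - {"xyz": [0.029, 0.057, 0.18], "twist": [0, 0, 27]}
    - {"xyz": [0.042, 0.084, 0.195], "twist": [0, 0, 34]}
    - {"xyz": [0.055, 0.111, 0.195], "twist": [0, 0, 41]}
    - {"xyz": [0.068, 0.138, 0.195], "twist": [0, 0, 48]}
    - {"xyz": [0.081, 0.165, 0.195], "twist": [0, 0, 55]}
    - {"xyz": [0.094, 0.192, 0.195], "twist": [0, 0, 62]}
    - {"xyz": [0.107, 0.218, 0.195], "twist": [0, 0, 69]}

```text
time: 21.07
tool_pos: [0.5342, -0.1514, 0.208]
ee_rot: [-1.569, 0.002, 0.344]
wrist_force: [-0.0, -0.3, -4.7]
width: 0.0576
```

Emit:
step_arm:
  commands:
    - {"xyz": [0.013, 0.027, 0], "twist": [0, 0, 7]}
    - {"xyz": [0.027, 0.054, 0], "twist": [0, 0, 14]}
    - {"xyz": [0.04, 0.081, 0], "twist": [0, 0, 21]}
    - {"xyz": [0.053, 0.108, 0], "twist": [0, 0, 28]}
    - {"xyz": [0.066, 0.134, 0], "twist": [0, 0, 35]}
    - {"xyz": [0.079, 0.16, 0], "twist": [0, 0, 42]}
    - {"xyz": [0.089, 0.18, 0], "twist": [0, 0, 49]}
    - {"xyz": [0.095, 0.193, 0], "twist": [0, 0, 56]}
    - {"xyz": [0.095, 0.193, 0], "twist": [0, 0, 63]}
    - {"xyz": [0.095, 0.193, 0], "twist": [0, 0, 70]}
    - {"xyz": [0.095, 0.193, 0], "twist": [0, 0, 75.5]}
    - {"xyz": [0.095, 0.193, 0], "twist": [0, 0, 75.5]}

```text
time: 22.07
tool_pos: [0.6288, 0.04, 0.2075]
ee_rot: [-1.567, -0.0, 1.657]
wrist_force: [0.2, 0.4, -5.1]
width: 0.0573
```

Run:
```python
from h import *
tcp()
p,d,ci=snap('wrist','w9'); X=cloud(d,ci)
lump(p,d,X,.63,.04,.19,.26,col='cream')
P=lump(p,d,X,.60,.04,.12,.17,col='red')
```

```text
t 22.07 tcp [628.8  40.  207.5] [-89.8  -0.   94.9] F [ 0.2  0.4 -5.1] w 57.3
  cream: n13972 pix [254. 237.] c=(622.3,40.5) 97x58 ang 4.9 zmid 224.2 slope [ 0.1 -7.2]
  red: n752 pix [244. 151.] c=(581.0,31.1) 52x15 ang -73.6 zmid 142.5 slope [ 1.  15.3]
```

View pics/w9.png

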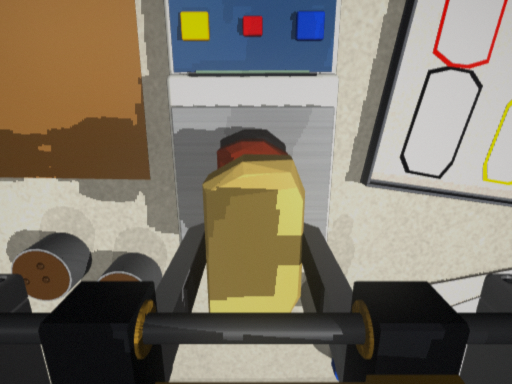

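Emit:
step_arm:
  commands:
    - {"xyz": [0.001, 0, -0.01], "twist": [-0.2, 3, 0]}
    - {"xyz": [0.002, 0, -0.025], "twist": [-0.6, 6.6, 0]}
    - {"xyz": [0.002, 0, -0.038], "twist": [-0.6, 6.6, 0]}
    - {"xyz": [0.002, 0, -0.045], "twist": [-0.6, 6.6, 0]}
    - {"xyz": [0.002, 0, -0.05], "twist": [-0.6, 6.6, 0]}
    - {"xyz": [0.002, 0, -0.05], "twist": [-0.6, 6.6, 0]}

```text
time: 22.62
tool_pos: [0.6302, 0.0398, 0.1583]
ee_rot: [-1.453, 0.0, 1.654]
wrist_force: [0.6, -0.2, -5.8]
width: 0.0576
```

Emit:
step_arm:
  commands:
    - {"xyz": [0, 0, -0.001], "twist": [0, 0, 0]}
    - {"xyz": [0, 0, -0.002], "twist": [0, 0, 0]}
    - {"xyz": [0, 0, -0.002], "twist": [0, 0, 0]}

```text
time: 22.87
tool_pos: [0.6316, 0.0398, 0.1594]
ee_rot: [-1.458, 0.001, 1.655]
wrist_force: [-0.2, 0.2, -5.4]
width: 0.0581
```

Emit:
step_arm:
  commands:
    - {"xyz": [0, 0, -0.001], "twist": [0, 0, 0]}
    - {"xyz": [0, 0, -0.002], "twist": [0, 0, 0]}
    - {"xyz": [0, 0, -0.002], "twist": [0, 0, 0]}

```text
time: 23.12
tool_pos: [0.6314, 0.0398, 0.1562]
ee_rot: [-1.456, 0.001, 1.655]
wrist_force: [0.2, 0.6, -5.7]
width: 0.0575
```

Emit:
step_arm:
  commands:
    - {"xyz": [0, 0, -0.001], "twist": [0, 0, 0]}
    - {"xyz": [0, 0, -0.001], "twist": [0, 0, 0]}
    - {"xyz": [0, 0, -0.001], "twist": [0, 0, 0]}

```text
time: 23.37
tool_pos: [0.6315, 0.0398, 0.155]
ee_rot: [-1.455, 0.001, 1.655]
wrist_force: [-0.1, -0.2, -4.2]
width: 0.0576
```

Emit:
step_arm:
  commands:
    - {"xyz": [0, 0, -0.001], "twist": [0, 0, 0]}
    - {"xyz": [0, 0, -0.001], "twist": [0, 0, 0]}
    - {"xyz": [0, 0, -0.001], "twist": [0, 0, 0]}

```text
time: 23.62
tool_pos: [0.6315, 0.0398, 0.1549]
ee_rot: [-1.456, 0.001, 1.655]
wrist_force: [-1.5, 0.2, -0.1]
width: 0.0577
```

Emit:
step_arm:
  commands:
    - {"xyz": [0, 0, 0], "twist": [0, 0, 0]}
    - {"xyz": [0, 0, 0], "twist": [0, 0, 0]}
    - {"xyz": [0, 0, 0], "twist": [0, 0, 0]}
    - {"xyz": [0, 0, 0.0], "twist": [0, 0, 0]}
    - {"xyz": [0, 0, 0.0], "twist": [0, 0, 0]}
    - {"xyz": [0, 0, 0.02], "twist": [0, 0, 0]}
    - {"xyz": [0, 0, 0.05], "twist": [0, 0, 0]}
    - {"xyz": [0, 0, 0.08], "twist": [0, -3, 0]}
    - {"xyz": [0, 0, 0.1], "twist": [0.6, -6.6, 0]}
    - {"xyz": [0, 0, 0.1], "twist": [0.6, -6.6, 0]}
  fingers: 0

```text
time: 24.45
tool_pos: [0.6325, 0.0397, 0.2622]
ee_rot: [-1.585, 0.001, 1.655]
wrist_force: [-0.1, -0.3, 0.8]
width: 0.0942
```

Run:
```python
from h import *
tcp()
p,d,ci=snap('wrist','w10'); X=cloud(d,ci)
lump(p,d,X,.63,.04,.15,.21,col='cream')
```

```text
t 24.45 tcp [632.5  39.7 262.2] [-90.8   0.1  94.8] F [-0.1 -0.3  0.8] w 94.2
  cream: n6084 pix [254. 190.] c=(631.6,41.0) 107x58 ang 5.1 zmid 172.0 slope [-6.5 -7.3]
```

View pics/w10.png

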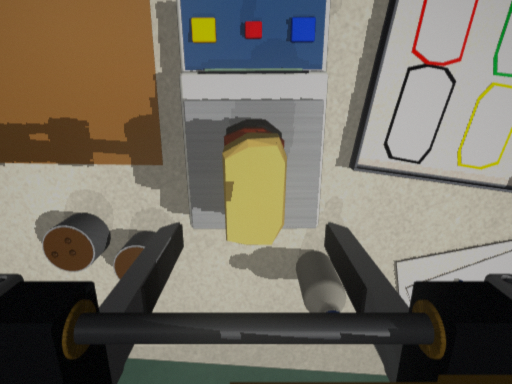

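Emit:
step_arm:
  commands:
    - {"xyz": [-0.03, -0.014, 0], "twist": [0, 0, 0]}
    - {"xyz": [-0.065, -0.03, 0], "twist": [0, 0, 0]}
    - {"xyz": [-0.1, -0.046, 0], "twist": [0, 0, 0]}
    - {"xyz": [-0.135, -0.062, 0], "twist": [0, 0, 0]}
    - {"xyz": [-0.158, -0.072, 0], "twist": [0, 0, 0]}
    - {"xyz": [-0.158, -0.072, -0.03], "twist": [0, 0, 0]}
    - {"xyz": [-0.158, -0.072, -0.06], "twist": [0, 0, 0]}
    - {"xyz": [-0.158, -0.072, -0.09], "twist": [0, 0, 0]}
    - {"xyz": [-0.158, -0.072, -0.12], "twist": [0, 0, 0]}
    - {"xyz": [-0.158, -0.072, -0.14], "twist": [0, 0, 0]}
    - {"xyz": [-0.158, -0.072, -0.16], "twist": [0, 0, 0]}
    - {"xyz": [-0.158, -0.072, -0.17], "twist": [0, 0, 0]}
  fingers: 255

```text
time: 25.5
tool_pos: [0.4702, -0.0316, 0.0786]
ee_rot: [-1.561, -0.003, 1.655]
wrist_force: [0.6, -0.2, -0.7]
width: 0.0173
```

Emit:
step_arm:
  commands:
    - {"xyz": [0, 0, 0], "twist": [0, 0, 0]}
    - {"xyz": [0, 0, 0], "twist": [0, 0, 0]}
    - {"xyz": [0, 0, -0.01], "twist": [0, 0, 0]}
    - {"xyz": [0, 0, -0.02], "twist": [0, 0, 0]}
    - {"xyz": [0, 0, -0.025], "twist": [0, 0, 0]}
    - {"xyz": [0, 0, -0.025], "twist": [0, 0, 0]}

```text
time: 26.0
tool_pos: [0.4726, -0.0321, 0.0577]
ee_rot: [-1.569, -0.001, 1.655]
wrist_force: [-0.4, 0.3, 0.1]
width: 0.0007
```

Run:
```python
from h import *
tcp()
p,d,ci=snap('wrist','w11')
p,d,ci=snap('scene','s11'); X=cloud(d,ci)
cv2.imwrite('pics/s11c.png',cv2.resize(p[150:280,220:430,::-1],None,fx=3,fy=3))
```

```text
t 26.0 tcp [472.6 -32.1  57.7] [-89.9  -0.   94.8] F [-0.4  0.3  0.1] w 0.7
```

View pics/s11c.png

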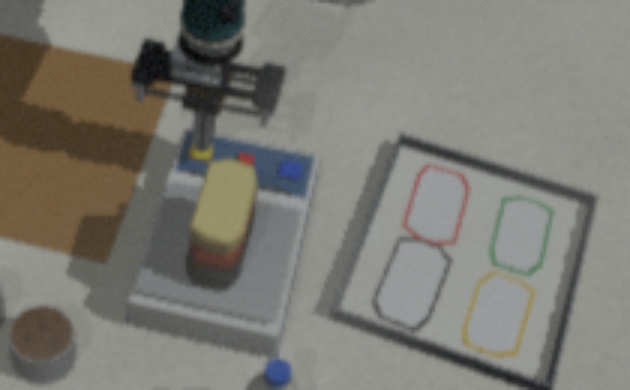

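View pics/w11.png

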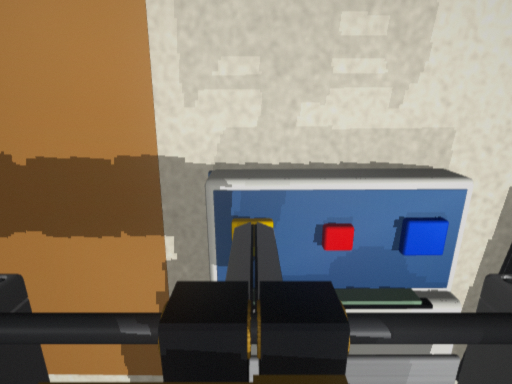

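Emit:
step_arm:
  commands:
    - {"xyz": [0, 0, -0.002], "twist": [0, 0, 0]}
    - {"xyz": [0, 0, -0.004], "twist": [0, 0, 0]}
    - {"xyz": [0, 0, -0.006], "twist": [0, 0, 0]}
    - {"xyz": [0, 0, -0.007], "twist": [0, 0, 0]}
    - {"xyz": [0, 0, -0.007], "twist": [0, 0, 0]}
    - {"xyz": [0, 0, -0.007], "twist": [0, 0, 0]}

```text
time: 26.6
tool_pos: [0.4741, -0.0323, 0.0533]
ee_rot: [-1.572, 0.0, 1.655]
wrist_force: [-1.6, -0.0, 6.0]
width: 0.0005
```

Emit:
step_arm:
  commands:
    - {"xyz": [0, 0, -0.001], "twist": [0, 0, 0]}
    - {"xyz": [0, 0, -0.002], "twist": [0, 0, 0]}
    - {"xyz": [0, 0, -0.002], "twist": [0, 0, 0]}
    - {"xyz": [0, 0, -0.002], "twist": [0, 0, 0]}

```text
time: 26.93
tool_pos: [0.4741, -0.0323, 0.053]
ee_rot: [-1.573, 0.001, 1.655]
wrist_force: [-4.6, 1.3, 14.7]
width: 0.0004
```

Emit:
step_arm:
  commands:
    - {"xyz": [0, 0, 0.03], "twist": [0, 0, 0]}
    - {"xyz": [0, 0, 0.07], "twist": [0, 0, 0]}
    - {"xyz": [0, 0, 0.11], "twist": [0, 0, 0]}
    - {"xyz": [0, 0.01, 0.15], "twist": [0, 0, 0]}
    - {"xyz": [0, 0.04, 0.18], "twist": [0, 0, 0]}
    - {"xyz": [0, 0.08, 0.2], "twist": [0, 0, 0]}
    - {"xyz": [0, 0.12, 0.21], "twist": [0, 0, 0]}
    - {"xyz": [0, 0.16, 0.22], "twist": [0, 0, 0]}
    - {"xyz": [0, 0.2, 0.22], "twist": [0, 0, 0]}
    - {"xyz": [0, 0.24, 0.22], "twist": [0, 0, 0]}
    - {"xyz": [0, 0.28, 0.22], "twist": [0, 0, 0]}
    - {"xyz": [0, 0.32, 0.22], "twist": [0, 0, 0]}
  fingers: 0

```text
time: 27.93
tool_pos: [0.4729, 0.2899, 0.2699]
ee_rot: [-1.571, -0.0, 1.655]
wrist_force: [1.3, -0.0, -0.4]
width: 0.0767
```

Emit:
step_arm:
  commands:
    - {"xyz": [0, 0, 0], "twist": [0, 0, 0]}
    - {"xyz": [0, 0, 0], "twist": [0, 0, 0]}

```text
time: 28.1
tool_pos: [0.4728, 0.2894, 0.2689]
ee_rot: [-1.569, 0.001, 1.659]
wrist_force: [-0.1, -0.3, 0.5]
width: 0.0904
```

```bash
cat > marks.py <<'E'
from h import *
def marks(p,d,X):
    hsv=cv2.cvtColor(p,cv2.COLOR_RGB2HSV); H,S,V=[hsv[...,i].astype(int) for i in range(3)]
    z=X[...,2]; base=(d>0)&(z<.014)&(np.hypot(X[...,0]-.498,X[...,1]-.32)<.22)
    M=dict(red=((H<8)|(H>172))&(S>120),green=(H>45)&(H<85)&(S>100),cream=(H>20)&(H<34)&(S>120),dark=(V<60))
    R={}
    for n,m in M.items():
        m=cv2.dilate((m&base).astype(np.uint8),np.ones((3,3)))
        k,l,st,c=cv2.connectedComponentsWithStats(m)
        for i in range(1,k):
            if st[i,4]<60: continue
            m2=(l==i); P=X[m2&(d>0)]
            (cx,cy),(w,h),a=cv2.minAreaRect((P[:,:2]*1000).astype(np.float32))
            if w<h: w,h,a=h,w,a+90
            if not(95<w<150 and 50<h<90): continue
            print(f" mark {n}: c=({cx:.1f},{cy:.1f}) {w:.0f}x{h:.0f} ang {(a+90)%180-90:.1f} z {np.median(P[:,2])*1000:.1f} pix {c[i].round()}"); R[n]=(cx,cy)
    return R
E
python3 - <<'E'
from marks import *
tcp()
for c in('wrist','top'):
    p,d,ci=snap(c,c+'12'); X=cloud(d,ci); R=marks(p,d,X); print(R and np.mean(list(R.values()),0))
    if c=='top': lump(p,d,X,.63,.04,.15,.21)
E
```

```text
t 28.1 tcp [472.8 289.4 268.9] [-89.9   0.1  95. ] F [-0.1 -0.3  0.5] w 90.4
 mark red: c=(422.6,269.0) 128x71 ang -1.0 z 4.7 pix [243. 123.]
 mark green: c=(430.5,376.9) 122x67 ang -1.3 z 4.9 pix [316. 135.]
 mark cream: c=(559.2,368.8) 122x70 ang -4.5 z 4.9 pix [299. 217.]
 mark dark: c=(549.5,263.3) 133x72 ang -5.6 z 4.8 pix [233. 203.]
[490.4417038  319.49649811]
 mark red: c=(426.0,267.9) 130x76 ang -0.9 z 5.1 pix [123. 212.]
 mark dark: c=(553.9,262.0) 137x80 ang -5.6 z 5.6 pix [125. 173.]
[489.92765808 264.95117188]
  None: n722 pix [187. 137.] c=(637.0,39.9) 112x59 ang 4.6 zmid 172.2 slope [-5.3 -5.9]
```

View pics/wrist12.png

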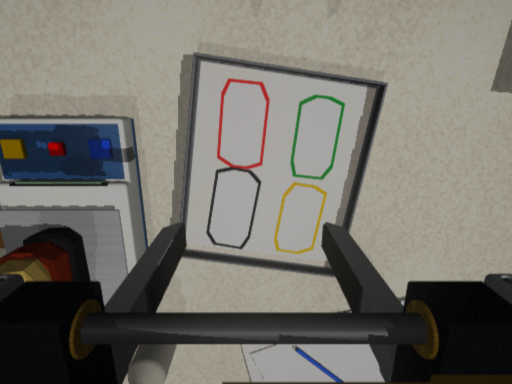

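Emit:
step_arm:
  commands:
    - {"xyz": [0.02, -0.031, 0], "twist": [0, 0, 0]}
    - {"xyz": [0.041, -0.065, 0], "twist": [0, 0, 0]}
    - {"xyz": [0.062, -0.098, 0], "twist": [0, 0, 0]}
    - {"xyz": [0.083, -0.131, 0], "twist": [0, 0, 0]}
    - {"xyz": [0.104, -0.164, 0], "twist": [0, 0, 0]}
    - {"xyz": [0.125, -0.197, 0], "twist": [0, 0, 0]}
    - {"xyz": [0.146, -0.229, 0], "twist": [0, 0, 0]}
    - {"xyz": [0.158, -0.249, 0], "twist": [0, 0, 0]}
    - {"xyz": [0.158, -0.249, -0.01], "twist": [-0.6, 6.6, 0]}
    - {"xyz": [0.158, -0.249, -0.02], "twist": [-0.6, 6.6, 0]}
    - {"xyz": [0.158, -0.249, -0.03], "twist": [-0.6, 6.6, 0]}
    - {"xyz": [0.158, -0.249, -0.03], "twist": [-0.6, 6.6, 0]}

```text
time: 29.2
tool_pos: [0.6301, 0.0378, 0.2372]
ee_rot: [-1.451, 0.0, 1.654]
wrist_force: [-0.1, -0.0, -0.5]
width: 0.094
```

Run:
```python
from h import *
tcp()
p,d,ci=snap('wrist','w13'); X=cloud(d,ci)
lump(p,d,X,.63,.04,.15,.21,col='cream')
```

```text
t 29.2 tcp [630.1  37.8 237.2] [-83.2   0.   94.7] F [-0.1 -0.  -0.5] w 94.0
  cream: n7300 pix [256. 213.] c=(632.8,41.1) 110x58 ang 5.0 zmid 171.9 slope [-6.5 -7.4]
```

View pics/w13.png

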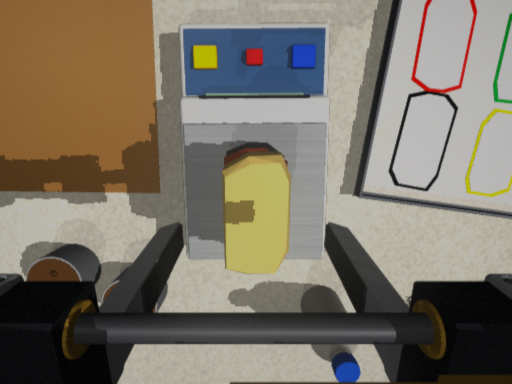

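Emit:
step_arm:
  commands:
    - {"xyz": [0.001, 0.002, -0.02], "twist": [0, 0, 0]}
    - {"xyz": [0.001, 0.002, -0.04], "twist": [0, 0, 0]}
    - {"xyz": [0.001, 0.002, -0.06], "twist": [0, 0, 0]}
    - {"xyz": [0.001, 0.002, -0.075], "twist": [0, 0, 0]}
    - {"xyz": [0.001, 0.002, -0.08], "twist": [0, 0, 0]}
    - {"xyz": [0.001, 0.002, -0.08], "twist": [0, 0, 0]}

```text
time: 29.75
tool_pos: [0.6312, 0.0413, 0.161]
ee_rot: [-1.456, 0.001, 1.656]
wrist_force: [-0.5, 1.1, -0.5]
width: 0.0942
```

Emit:
step_arm:
  commands:
    - {"xyz": [0, 0, 0], "twist": [0, 0, 0]}
    - {"xyz": [0, 0, 0], "twist": [0, 0, 0]}
    - {"xyz": [0, 0, 0], "twist": [0, 0, 0]}
    - {"xyz": [0, 0, 0], "twist": [0, 0, 0]}
    - {"xyz": [0, 0, 0], "twist": [0, 0, 0]}
    - {"xyz": [0, 0, 0], "twist": [0, 0, 0]}
    - {"xyz": [0, 0, 0], "twist": [0, 0, 0]}
  fingers: 255

```text
time: 30.33
tool_pos: [0.6328, 0.0404, 0.1605]
ee_rot: [-1.456, 0.002, 1.655]
wrist_force: [0.9, -0.4, 1.5]
width: 0.0579
```

Emit:
step_arm:
  commands:
    - {"xyz": [0, 0, 0.015], "twist": [0, 0, 0]}
    - {"xyz": [0, 0, 0.035], "twist": [0, 0, 0]}
    - {"xyz": [-0.004, 0.018, 0.05], "twist": [0.3, -3.3, 0]}
    - {"xyz": [-0.011, 0.048, 0.05], "twist": [0.6, -6.6, 0]}
    - {"xyz": [-0.018, 0.08, 0.05], "twist": [0.6, -6.6, 0]}
    - {"xyz": [-0.025, 0.112, 0.05], "twist": [0.6, -6.6, 0]}
    - {"xyz": [-0.032, 0.144, 0.05], "twist": [0.6, -6.6, 0]}
    - {"xyz": [-0.039, 0.176, 0.05], "twist": [0.6, -6.6, 0]}
    - {"xyz": [-0.046, 0.208, 0.05], "twist": [0.6, -6.6, 0]}
    - {"xyz": [-0.053, 0.24, 0.05], "twist": [0.6, -6.6, 0]}
    - {"xyz": [-0.06, 0.272, 0.04], "twist": [0.6, -6.6, 0]}
    - {"xyz": [-0.067, 0.304, 0.02], "twist": [0.6, -6.6, 0]}

```text
time: 31.33
tool_pos: [0.5656, 0.3468, 0.1811]
ee_rot: [-1.574, -0.002, 1.655]
wrist_force: [0.8, 0.5, -4.7]
width: 0.0574
```

Emit:
step_arm:
  commands:
    - {"xyz": [-0.005, 0.024, -0.02], "twist": [0, 0, -5]}
    - {"xyz": [-0.005, 0.024, -0.045], "twist": [0, 0, -9.5]}
    - {"xyz": [-0.005, 0.024, -0.065], "twist": [0, 0, -9.5]}
    - {"xyz": [-0.005, 0.024, -0.07], "twist": [0, 0, -9.5]}
    - {"xyz": [-0.005, 0.024, -0.07], "twist": [0, 0, -9.5]}

```text
time: 31.75
tool_pos: [0.558, 0.3677, 0.105]
ee_rot: [-1.563, 0.005, 1.49]
wrist_force: [0.5, -0.7, -4.7]
width: 0.0575
```

Run:
```python
from marks import *
tcp()
p,d,ci=snap('wrist','w14'); X=cloud(d,ci)
lump(p,d,X,.56,.369,.09,.16,col='cream')
marks(p,d,X)
```

```text
t 31.75 tcp [558.  367.7 105. ] [-89.5   0.3  85.4] F [ 0.5 -0.7 -4.7] w 57.5
  cream: n13657 pix [254. 235.] c=(553.5,369.0) 102x58 ang -4.7 zmid 116.0 slope [-0.4 -7.5]
 mark red: c=(433.9,268.0) 103x71 ang -1.0 z 4.8 pix [128.  73.]
 mark green: c=(441.2,376.2) 99x66 ang -1.2 z 4.8 pix [253.  70.]
```

View pics/w14.png

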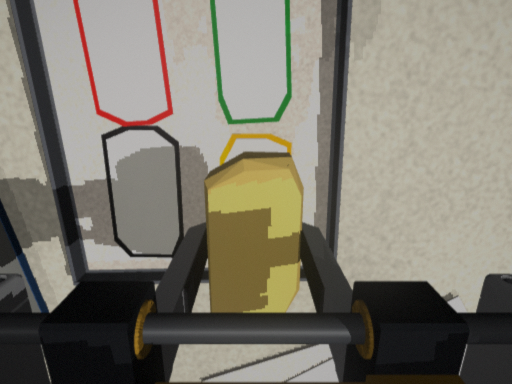

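Emit:
step_arm:
  commands:
    - {"xyz": [0.002, 0, -0.025], "twist": [0, 0, 0]}
    - {"xyz": [0.002, 0, -0.05], "twist": [0, 0, 0]}
    - {"xyz": [0.002, 0, -0.065], "twist": [0, 0, 0]}
    - {"xyz": [0.002, 0, -0.073], "twist": [0, 0, 0]}
    - {"xyz": [0.002, 0, -0.076], "twist": [0, 0, 0]}
    - {"xyz": [0.002, 0, -0.078], "twist": [0, 0, 0]}
    - {"xyz": [0.002, 0, -0.078], "twist": [0, 0, 0]}

```text
time: 32.38
tool_pos: [0.5635, 0.3692, 0.0338]
ee_rot: [-1.573, -0.002, 1.489]
wrist_force: [0.5, -0.6, -4.8]
width: 0.0572
```

Emit:
step_arm:
  commands:
    - {"xyz": [0, 0, -0.001], "twist": [0, 0, 0]}
    - {"xyz": [0, 0, -0.002], "twist": [0, 0, 0]}
    - {"xyz": [0, 0, -0.002], "twist": [0, 0, 0]}

```text
time: 32.63
tool_pos: [0.5629, 0.369, 0.031]
ee_rot: [-1.572, -0.001, 1.489]
wrist_force: [-0.2, 0.1, -4.4]
width: 0.0578
```

Emit:
step_arm:
  commands:
    - {"xyz": [-0.002, 0, -0.002], "twist": [0, 0, 0]}
    - {"xyz": [-0.002, 0, -0.004], "twist": [0, 0, 0]}
    - {"xyz": [-0.002, 0, -0.005], "twist": [0, 0, 0]}
    - {"xyz": [-0.002, 0, -0.005], "twist": [0, 0, 0]}

```text
time: 32.97
tool_pos: [0.5602, 0.3689, 0.0254]
ee_rot: [-1.571, -0.0, 1.489]
wrist_force: [-1.6, -0.7, -1.5]
width: 0.058
```

Emit:
step_arm:
  commands:
    - {"xyz": [0, 0, -0.001], "twist": [0, 0, 0]}
    - {"xyz": [0, 0, -0.002], "twist": [0, 0, 0]}
    - {"xyz": [0, 0, -0.002], "twist": [0, 0, 0]}

```text
time: 33.22
tool_pos: [0.5602, 0.369, 0.0254]
ee_rot: [-1.571, -0.0, 1.489]
wrist_force: [-5.1, -1.5, 5.2]
width: 0.0579
```

Emit:
step_arm:
  commands:
    - {"xyz": [0, 0, 0.001], "twist": [0, 0, 0]}
    - {"xyz": [0, 0, 0.001], "twist": [0, 0, 0]}
    - {"xyz": [0, 0, 0.001], "twist": [0, 0, 0]}
    - {"xyz": [0, 0, 0.001], "twist": [0, 0, 0]}
    - {"xyz": [0, 0, 0.001], "twist": [0, 0, 0]}
    - {"xyz": [0, 0, 0.02], "twist": [0, 0, 0]}
    - {"xyz": [0, 0, 0.055], "twist": [0, 0, 0]}
    - {"xyz": [0, 0, 0.09], "twist": [0, 0, 0]}
    - {"xyz": [0, 0, 0.13], "twist": [0, 0, 0]}
    - {"xyz": [0, 0, 0.17], "twist": [0, 0, 0]}
    - {"xyz": [0, 0, 0.2], "twist": [0, 0, 0]}
    - {"xyz": [0, 0, 0.2], "twist": [0, 0, 0]}
  fingers: 0

```text
time: 34.22
tool_pos: [0.5633, 0.3703, 0.2332]
ee_rot: [-1.585, -0.009, 1.489]
wrist_force: [0.3, -0.4, 1.0]
width: 0.0939
```

Run:
```python
from marks import *
tcp()
p,d,ci=snap('wrist','w15'); X=cloud(d,ci)
lump(p,d,X,.56,.369,.02,.06)
marks(p,d,X)
```

```text
t 34.22 tcp [563.3 370.3 233.2] [-90.8  -0.5  85.3] F [ 0.3 -0.4  1. ] w 93.9
  None: n3562 pix [251. 163.] c=(559.6,370.2) 110x58 ang -4.7 zmid 36.2 slope [ 0.4 -7.3]
 mark red: c=(422.3,268.3) 127x72 ang -1.0 z 4.6 pix [160.  55.]
 mark green: c=(430.0,376.5) 122x67 ang -1.2 z 4.7 pix [248.  54.]
 mark dark: c=(550.3,262.8) 133x72 ang -5.8 z 4.7 pix [172. 156.]
```

View pics/w15.png

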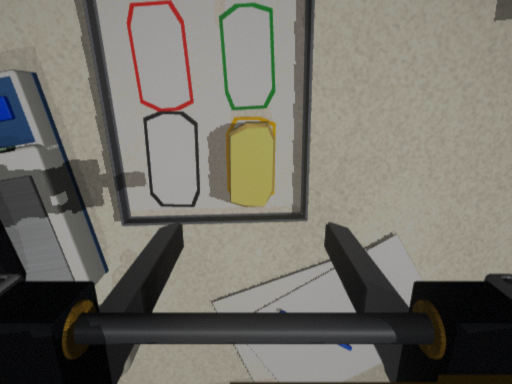

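Emit:
step_arm:
  commands:
    - {"xyz": [0.008, -0.04, 0], "twist": [0, 0, 3]}
    - {"xyz": [0.017, -0.08, 0], "twist": [0, 0, 6]}
    - {"xyz": [0.025, -0.12, 0], "twist": [0, 0, 9.5]}
    - {"xyz": [0.033, -0.16, 0], "twist": [0, 0, 9.5]}
    - {"xyz": [0.042, -0.2, 0], "twist": [0, 0, 9.5]}
    - {"xyz": [0.05, -0.24, 0], "twist": [0, 0, 9.5]}
    - {"xyz": [0.058, -0.28, 0], "twist": [0, 0, 9.5]}
    - {"xyz": [0.066, -0.315, 0], "twist": [0, 0, 9.5]}
    - {"xyz": [0.069, -0.33, -0.01], "twist": [0, 0, 9.5]}
    - {"xyz": [0.069, -0.33, -0.02], "twist": [0, 0, 9.5]}
    - {"xyz": [0.069, -0.33, -0.02], "twist": [0, 0, 9.5]}

```text
time: 35.18
tool_pos: [0.6276, 0.0389, 0.1979]
ee_rot: [-1.563, -0.002, 1.654]
wrist_force: [-0.3, 0.6, -0.3]
width: 0.0944
```

Run:
```python
from h import *
tcp()
p,d,ci=snap('wrist','w16'); X=cloud(d,ci)
lump(p,d,X,.63,.04,.12,.18,col='red')
```

```text
t 35.18 tcp [627.6  38.9 197.9] [-89.5  -0.1  94.8] F [-0.3  0.6 -0.3] w 94.4
  red: n7909 pix [254. 205.] c=(629.7,39.5) 112x57 ang 4.8 zmid 139.1 slope [-6.6  0.1]
```

View pics/w16.png

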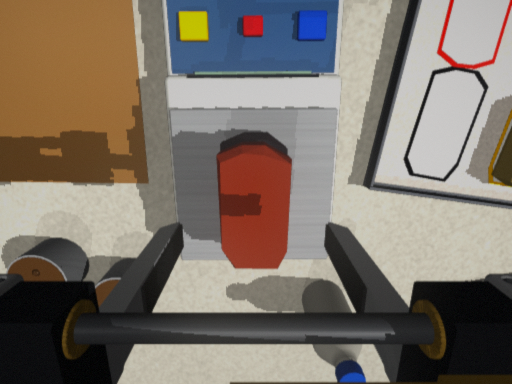

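Emit:
step_arm:
  commands:
    - {"xyz": [0.0, 0.001, -0.02], "twist": [0, 0, 0]}
    - {"xyz": [0.0, 0.001, -0.04], "twist": [0, 0, 0]}
    - {"xyz": [0.0, 0.001, -0.06], "twist": [0, 0, 0]}
    - {"xyz": [0.0, 0.001, -0.072], "twist": [0, 0, 0]}
    - {"xyz": [0.0, 0.001, -0.076], "twist": [0, 0, 0]}
    - {"xyz": [0.0, 0.001, -0.076], "twist": [0, 0, 0]}
    - {"xyz": [0.0, 0.001, -0.076], "twist": [0, 0, 0]}

```text
time: 35.82
tool_pos: [0.6298, 0.0408, 0.1279]
ee_rot: [-1.572, -0.0, 1.656]
wrist_force: [0.3, -0.3, -0.4]
width: 0.0943
```

Emit:
step_arm:
  commands:
    - {"xyz": [0, 0, -0.004], "twist": [0, 0, 0]}
    - {"xyz": [0, 0, -0.008], "twist": [0, 0, 0]}
    - {"xyz": [0, 0, -0.008], "twist": [0, 0, 0]}

```text
time: 36.07
tool_pos: [0.6294, 0.0398, 0.1189]
ee_rot: [-1.571, -0.0, 1.655]
wrist_force: [-0.3, 0.5, -0.6]
width: 0.0941
```

Emit:
step_arm:
  commands:
    - {"xyz": [0, 0, 0], "twist": [0, 0, 0]}
    - {"xyz": [0, 0, 0], "twist": [0, 0, 0]}
    - {"xyz": [0, 0, 0], "twist": [0, 0, 0]}
    - {"xyz": [0, 0, 0], "twist": [0, 0, 0]}
    - {"xyz": [0, 0, 0], "twist": [0, 0, 0]}
    - {"xyz": [0, 0, 0], "twist": [0, 0, 0]}
    - {"xyz": [0, 0, 0], "twist": [0, 0, 0]}
  fingers: 255

```text
time: 36.65
tool_pos: [0.6295, 0.0397, 0.1191]
ee_rot: [-1.571, 0.0, 1.655]
wrist_force: [0.5, -0.3, -0.0]
width: 0.0577
```

Emit:
step_arm:
  commands:
    - {"xyz": [0, 0, 0.015], "twist": [0, 0, 0]}
    - {"xyz": [0, 0, 0.04], "twist": [0, 0, 0]}
    - {"xyz": [-0.009, 0.01, 0.06], "twist": [0, 0, 0]}
    - {"xyz": [-0.028, 0.031, 0.07], "twist": [0, 0, 0]}
    - {"xyz": [-0.05, 0.055, 0.07], "twist": [0, 0, -3]}
    - {"xyz": [-0.072, 0.08, 0.07], "twist": [0, 0, -6]}
    - {"xyz": [-0.094, 0.104, 0.07], "twist": [0, 0, -6]}
    - {"xyz": [-0.116, 0.129, 0.07], "twist": [0, 0, -6]}
    - {"xyz": [-0.138, 0.153, 0.07], "twist": [0, 0, -6]}
    - {"xyz": [-0.16, 0.178, 0.07], "twist": [0, 0, -6]}
    - {"xyz": [-0.182, 0.202, 0.06], "twist": [0, 0, -6]}
    - {"xyz": [-0.198, 0.22, 0.04], "twist": [0, 0, -6]}

```text
time: 37.65
tool_pos: [0.4301, 0.262, 0.1599]
ee_rot: [-1.573, -0.003, 1.552]
wrist_force: [1.0, -0.2, -5.6]
width: 0.0578
```

Emit:
step_arm:
  commands:
    - {"xyz": [-0.008, 0.009, -0.02], "twist": [0, 0, 0]}
    - {"xyz": [-0.008, 0.009, -0.045], "twist": [0, 0, 0]}
    - {"xyz": [-0.008, 0.009, -0.065], "twist": [0, 0, 0]}
    - {"xyz": [-0.008, 0.009, -0.075], "twist": [0, 0, 0]}
    - {"xyz": [-0.008, 0.009, -0.075], "twist": [0, 0, 0]}
    - {"xyz": [-0.008, 0.009, -0.075], "twist": [0, 0, 0]}

```text
time: 38.15
tool_pos: [0.4228, 0.2684, 0.0831]
ee_rot: [-1.569, 0.001, 1.55]
wrist_force: [-0.1, -0.1, -5.8]
width: 0.058
```

Run:
```python
from marks import *
tcp()
p,d,ci=snap('wrist','w17'); X=cloud(d,ci)
lump(p,d,X,.423,.269,.075,.15,col='red')
```

```text
t 38.15 tcp [422.8 268.4  83.1] [-89.9   0.1  88.8] F [-0.1 -0.1 -5.8] w 58.0
  red: n14425 pix [253. 237.] c=(415.8,268.3) 98x58 ang -0.2 zmid 104.0 slope [-6.7  0.2]
```

View pics/w17.png

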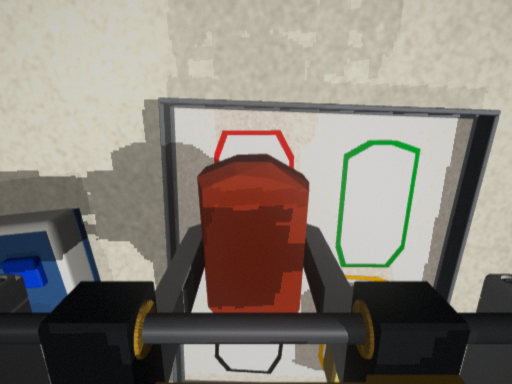

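Emit:
step_arm:
  commands:
    - {"xyz": [-0.001, 0, -0.02], "twist": [0, 1, -1]}
    - {"xyz": [-0.001, 0, -0.04], "twist": [0, 2, -1]}
    - {"xyz": [-0.001, 0, -0.053], "twist": [0, 2, -1]}
    - {"xyz": [-0.001, 0, -0.059], "twist": [0, 2, -1]}
    - {"xyz": [-0.001, 0, -0.061], "twist": [0, 2, -1]}
    - {"xyz": [-0.001, 0, -0.061], "twist": [0, 2, -1]}

```text
time: 38.7
tool_pos: [0.4232, 0.269, 0.024]
ee_rot: [-1.537, 0.0, 1.533]
wrist_force: [-0.3, -0.0, -5.1]
width: 0.058
```

Emit:
step_arm:
  commands:
    - {"xyz": [0, 0, -0.001], "twist": [0, 0, 0]}
    - {"xyz": [0, 0, -0.003], "twist": [0, 0, 0]}
    - {"xyz": [0, 0, -0.003], "twist": [0, 0, 0]}

```text
time: 38.95
tool_pos: [0.4229, 0.2691, 0.0208]
ee_rot: [-1.537, 0.0, 1.533]
wrist_force: [-0.6, 0.9, -6.4]
width: 0.0578
```

Emit:
step_arm:
  commands:
    - {"xyz": [0, 0, -0.001], "twist": [0, 0, 0]}
    - {"xyz": [0, 0, -0.002], "twist": [0, 0, 0]}
    - {"xyz": [0, 0, -0.002], "twist": [0, 0, 0]}

```text
time: 39.2
tool_pos: [0.4226, 0.2689, 0.0184]
ee_rot: [-1.537, 0.001, 1.533]
wrist_force: [-0.4, 0.0, -5.7]
width: 0.0579
```

Emit:
step_arm:
  commands:
    - {"xyz": [0, 0, -0.001], "twist": [0, 0, 0]}
    - {"xyz": [0, 0, -0.002], "twist": [0, 0, 0]}
    - {"xyz": [0, 0, -0.002], "twist": [0, 0, 0]}

```text
time: 39.45
tool_pos: [0.4226, 0.269, 0.0181]
ee_rot: [-1.537, 0.001, 1.533]
wrist_force: [-4.9, -1.6, 6.2]
width: 0.0581
```

Emit:
step_arm:
  commands:
    - {"xyz": [0, 0, 0.001], "twist": [0, 0, 0]}
    - {"xyz": [0, 0, 0.001], "twist": [0, 0, 0]}
    - {"xyz": [0, 0, 0.001], "twist": [0, 0, 0]}
    - {"xyz": [0, 0, 0.001], "twist": [0, 0, 0]}
    - {"xyz": [0, 0, 0.001], "twist": [0, 0, 0]}
    - {"xyz": [0, 0, 0.02], "twist": [0, 0, 0]}
    - {"xyz": [0, 0, 0.055], "twist": [0, -2, 0]}
    - {"xyz": [0, 0, 0.09], "twist": [0, -2, 0]}
    - {"xyz": [0, 0, 0.13], "twist": [0, -2, 0]}
    - {"xyz": [0, 0, 0.17], "twist": [0, -2, 0]}
    - {"xyz": [0, 0, 0.18], "twist": [0, -2, 0]}
    - {"xyz": [0, 0, 0.18], "twist": [0, -2, 0]}
  fingers: 0

```text
time: 40.45
tool_pos: [0.4246, 0.2699, 0.2008]
ee_rot: [-1.579, -0.005, 1.533]
wrist_force: [-0.4, 0.1, -0.7]
width: 0.0938
```

Run:
```python
from marks import *
tcp()
p,d,ci=snap('wrist','w18'); X=cloud(d,ci)
lump(p,d,X,.423,.269,.02,.06)
lump(p,d,X,.56,.37,.02,.06,col='cream')
marks(p,d,X)
```

```text
t 40.45 tcp [424.6 269.9 200.8] [-90.5  -0.3  87.8] F [-0.4  0.1 -0.7] w 93.8
  None: n4397 pix [252. 171.] c=(424.0,269.2) 114x60 ang -2.1 zmid 38.0 slope [-8.   0.3]
  cream: n1581 pix [326. 281.] c=(561.5,367.2) 99x52 ang -4.3 zmid 37.7 slope [ 0.1 -7.3]
 mark red: c=(406.1,248.7) 126x64 ang -35.5 z 4.9 pix [241. 144.]
 mark green: c=(430.7,376.8) 122x67 ang -1.4 z 5.0 pix [337. 167.]
```

View pics/w18.png

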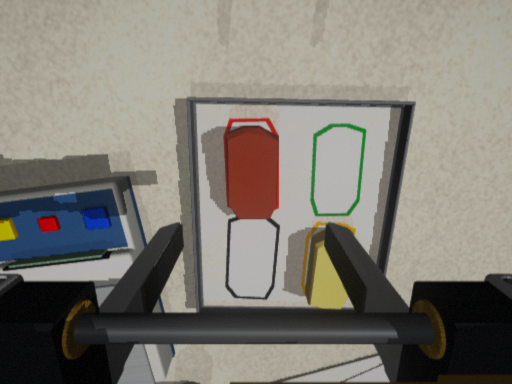

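Emit:
step_arm:
  commands:
    - {"xyz": [0.024, -0.027, 0], "twist": [0, 0, 3]}
    - {"xyz": [0.05, -0.055, 0], "twist": [0, 0, 7]}
    - {"xyz": [0.076, -0.084, 0], "twist": [0, 0, 7]}
    - {"xyz": [0.102, -0.113, 0], "twist": [0, 0, 7]}
    - {"xyz": [0.128, -0.142, 0], "twist": [0, 0, 7]}
    - {"xyz": [0.154, -0.171, 0], "twist": [0, 0, 7]}
    - {"xyz": [0.18, -0.2, 0], "twist": [0, 0, 7]}
    - {"xyz": [0.2, -0.222, 0], "twist": [0, 0, 7]}
    - {"xyz": [0.206, -0.229, 0], "twist": [0, 0, 7]}
    - {"xyz": [0.206, -0.229, -0.01], "twist": [0, 0, 7]}
    - {"xyz": [0.206, -0.229, -0.01], "twist": [0, 0, 7]}

```text
time: 41.42
tool_pos: [0.6263, 0.0402, 0.181]
ee_rot: [-1.563, -0.002, 1.655]
wrist_force: [0.0, -0.4, -1.3]
width: 0.0938
```

Run:
```python
from h import *
tcp()
p,d,ci=snap('wrist','w19'); X=cloud(d,ci)
lump(p,d,X,.63,.04,.088,.14)
```

```text
t 41.42 tcp [626.3  40.2 181. ] [-89.5  -0.1  94.8] F [ 0.  -0.4 -1.3] w 93.8
  None: n8396 pix [252. 200.] c=(630.3,39.7) 124x62 ang 4.9 zmid 104.0 slope [1.9 0.2]
```

View pics/w19.png

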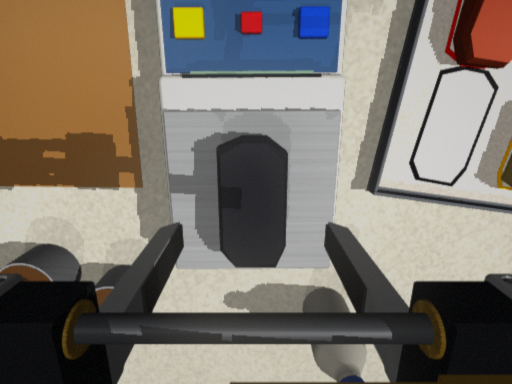

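Emit:
step_arm:
  commands:
    - {"xyz": [0.001, -0.001, -0.025], "twist": [0, 0, 0]}
    - {"xyz": [0.001, -0.001, -0.055], "twist": [0, 0, 0]}
    - {"xyz": [0.001, -0.001, -0.08], "twist": [0, 0, 0]}
    - {"xyz": [0.001, -0.001, -0.095], "twist": [0, 0, 0]}
    - {"xyz": [0.001, -0.001, -0.101], "twist": [0, 0, 0]}
    - {"xyz": [0.001, -0.001, -0.101], "twist": [0, 0, 0]}
    - {"xyz": [0.001, -0.001, -0.101], "twist": [0, 0, 0]}

```text
time: 42.05
tool_pos: [0.6292, 0.04, 0.0858]
ee_rot: [-1.571, -0.001, 1.657]
wrist_force: [0.0, 1.0, 0.4]
width: 0.094
```

Emit:
step_arm:
  commands:
    - {"xyz": [0, 0, 0], "twist": [0, 0, 0]}
    - {"xyz": [0, 0, 0], "twist": [0, 0, 0]}
    - {"xyz": [0, 0, 0], "twist": [0, 0, 0]}
    - {"xyz": [0, 0, 0], "twist": [0, 0, 0]}
    - {"xyz": [0, 0, 0], "twist": [0, 0, 0]}
    - {"xyz": [0, 0, 0], "twist": [0, 0, 0]}
    - {"xyz": [0, 0, 0], "twist": [0, 0, 0]}
  fingers: 255

```text
time: 42.63
tool_pos: [0.6296, 0.0391, 0.0855]
ee_rot: [-1.571, -0.001, 1.655]
wrist_force: [-0.0, 1.0, 1.9]
width: 0.0599
```

Emit:
step_arm:
  commands:
    - {"xyz": [0, 0, 0.02], "twist": [0, 0, 0]}
    - {"xyz": [0, 0, 0.05], "twist": [0, 0, 0]}
    - {"xyz": [-0.003, 0.01, 0.07], "twist": [0, 0, 0]}
    - {"xyz": [-0.012, 0.034, 0.07], "twist": [0, 0, -3]}
    - {"xyz": [-0.022, 0.062, 0.07], "twist": [0, 0, -6]}
    - {"xyz": [-0.032, 0.09, 0.07], "twist": [0, 0, -9]}
    - {"xyz": [-0.042, 0.118, 0.07], "twist": [0, 0, -10.5]}
    - {"xyz": [-0.052, 0.146, 0.07], "twist": [0, 0, -10.5]}
    - {"xyz": [-0.062, 0.174, 0.06], "twist": [0, 0, -10.5]}
    - {"xyz": [-0.072, 0.202, 0.04], "twist": [0, 0, -10.5]}
    - {"xyz": [-0.079, 0.223, 0.02], "twist": [0, 0, -10.5]}
    - {"xyz": [-0.079, 0.223, 0.01], "twist": [0, 0, -10.5]}

```text
time: 43.63
tool_pos: [0.5456, 0.2653, 0.0896]
ee_rot: [-1.561, 0.001, 1.477]
wrist_force: [-1.0, -1.0, -5.9]
width: 0.0598
```

Emit:
step_arm:
  commands:
    - {"xyz": [0, 0, 0], "twist": [0, 0, 0]}
    - {"xyz": [0, 0, 0], "twist": [0, 0, 0]}

```text
time: 43.8
tool_pos: [0.5492, 0.2607, 0.0926]
ee_rot: [-1.567, 0.003, 1.472]
wrist_force: [0.1, 0.1, -5.8]
width: 0.0599
```

Run:
```python
from marks import *
tcp()
p,d,ci=snap('wrist','w20'); X=cloud(d,ci)
P=lump(p,d,X,.55,.263,.09,.15)
```

```text
t 43.8 tcp [549.2 260.7  92.6] [-89.8   0.2  84.3] F [ 0.1  0.1 -5.8] w 59.9
  None: n20222 pix [253. 235.] c=(539.4,261.7) 103x85 ang -6.1 zmid 111.2 slope [ 3.3 -0.1]
```

View pics/w20.png

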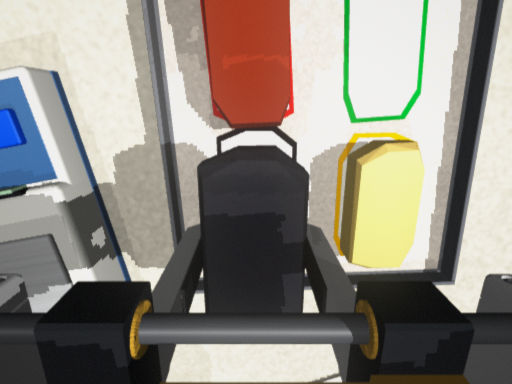

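Emit:
step_arm:
  commands:
    - {"xyz": [0.001, 0.0, -0.025], "twist": [0, 0, 0]}
    - {"xyz": [0.001, 0.0, -0.05], "twist": [0, 0, 0]}
    - {"xyz": [0.001, 0.0, -0.062], "twist": [0, 0, 0]}
    - {"xyz": [0.001, 0.0, -0.068], "twist": [0, 0, 0]}
    - {"xyz": [0.001, 0.0, -0.07], "twist": [0, 0, 0]}
    - {"xyz": [0.001, 0.0, -0.07], "twist": [0, 0, 0]}

```text
time: 44.35
tool_pos: [0.5522, 0.2615, 0.0257]
ee_rot: [-1.572, -0.001, 1.471]
wrist_force: [-1.3, -0.1, -5.2]
width: 0.0598
```

Emit:
step_arm:
  commands:
    - {"xyz": [0, 0, -0.001], "twist": [0, 0, 0]}
    - {"xyz": [0, 0, -0.002], "twist": [0, 0, 0]}
    - {"xyz": [0, 0, -0.002], "twist": [0, 0, 0]}

```text
time: 44.6
tool_pos: [0.5521, 0.2621, 0.0242]
ee_rot: [-1.573, -0.001, 1.472]
wrist_force: [-0.2, -0.6, -5.9]
width: 0.0596
```

Emit:
step_arm:
  commands:
    - {"xyz": [0, 0, -0.002], "twist": [0, 0, 0]}
    - {"xyz": [0, 0, -0.003], "twist": [0, 0, 0]}
    - {"xyz": [0, 0, -0.004], "twist": [0, 0, 0]}
    - {"xyz": [0, 0, -0.004], "twist": [0, 0, 0]}

```text
time: 44.93
tool_pos: [0.5512, 0.2617, 0.0187]
ee_rot: [-1.57, -0.0, 1.472]
wrist_force: [-0.9, 0.5, -5.5]
width: 0.0597
```

Emit:
step_arm:
  commands:
    - {"xyz": [0, 0, -0.001], "twist": [0, 0, 0]}
    - {"xyz": [0, 0, -0.002], "twist": [0, 0, 0]}
    - {"xyz": [0, 0, -0.002], "twist": [0, 0, 0]}

```text
time: 45.18
tool_pos: [0.5513, 0.2618, 0.0185]
ee_rot: [-1.571, -0.0, 1.472]
wrist_force: [-3.7, -2.4, 3.4]
width: 0.0596
```

Contact; release and rise clear.

Emit:
step_arm:
  commands:
    - {"xyz": [0, 0, 0.001], "twist": [0, 0, 0]}
    - {"xyz": [0, 0, 0.001], "twist": [0, 0, 0]}
    - {"xyz": [0, 0, 0.001], "twist": [0, 0, 0]}
    - {"xyz": [0, 0, 0.001], "twist": [0, 0, 0]}
    - {"xyz": [0, 0, 0.001], "twist": [0, 0, 0]}
    - {"xyz": [0, 0, 0.02], "twist": [0, 0, 0]}
    - {"xyz": [0, 0, 0.055], "twist": [0, 0, 0]}
    - {"xyz": [0, 0, 0.09], "twist": [0, 0, 0]}
    - {"xyz": [0, 0, 0.13], "twist": [0, 0, 0]}
    - {"xyz": [-0.03, 0.03, 0.17], "twist": [0, 0, 0]}
    - {"xyz": [-0.06, 0.05, 0.21], "twist": [0, 0, 0]}
    - {"xyz": [-0.06, 0.05, 0.24], "twist": [0, 0, 0]}
  fingers: 0

```text
time: 46.18
tool_pos: [0.4927, 0.3101, 0.2448]
ee_rot: [-1.567, 0.0, 1.473]
wrist_force: [1.4, 0.5, 0.1]
width: 0.0935
```

Emit:
step_arm:
  commands:
    - {"xyz": [0, 0, 0], "twist": [0, 0, 0]}
    - {"xyz": [0, 0, 0], "twist": [0, 0, 0]}

```text
time: 46.35
tool_pos: [0.4959, 0.3104, 0.2491]
ee_rot: [-1.578, -0.005, 1.474]
wrist_force: [-0.2, 0.1, 1.1]
width: 0.0938
```

Run:
```python
from marks import *
tcp()
for c in ('wrist','scene'):
    p,d,ci=snap(c,c+'21'); X=cloud(d,ci); print(c)
    for x,y in ((.55,.263),(.423,.269),(.56,.37)): lump(p,d,X,x,y,.024,.06,r=.072)
    cv2.imwrite('pics/s21c.png',cv2.resize(p[150:280,220:430,::-1],None,fx=3,fy=3))
```

```text
t 46.35 tcp [495.9 310.4 249.1] [-90.4  -0.3  84.4] F [-0.2  0.1  1.1] w 93.8
wrist
  None: n3523 pix [222. 207.] c=(551.4,262.0) 123x62 ang -5.7 zmid 36.9 slope [ 2.  -0.2]
  None: n4122 pix [214. 112.] c=(424.5,269.3) 115x60 ang -2.3 zmid 37.7 slope [-8.3  0.1]
  None: n2888 pix [299. 205.] c=(558.2,370.2) 108x58 ang -4.7 zmid 36.3 slope [ 0.5 -7. ]
scene
  None: n481 pix [357. 241.] c=(557.6,261.7) 122x62 ang -5.5 zmid 37.6 slope [ 0.7 -0.4]
  None: n391 pix [367. 215.] c=(429.1,269.5) 115x59 ang -2.3 zmid 37.2 slope [-8.5  0.1]
  None: n419 pix [387. 252.] c=(563.1,370.0) 117x58 ang -4.7 zmid 37.0 slope [-0.7 -7.6]
```

View pics/wrist21.png

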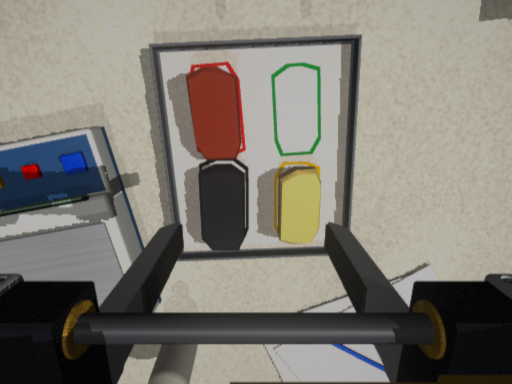

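View pics/s21c.png

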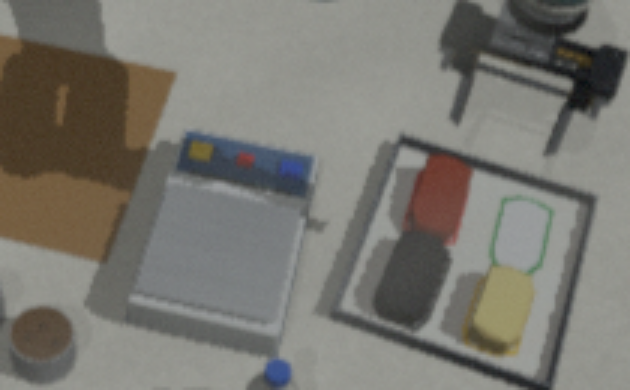

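```bash
python3 -c "
from bench import robot
print(robot.get_obs()['time']); print(robot.close_job())"
```

```text
46.45
the job is handed in; nothing more can be done
None
```

The job is handed in at 46.5 s of the 210 s allowed. `close_job` gives no verdict, so the results below are my own measurements.

**What I did:**
- **Tare:** I pressed the blue tare key with the pan empty, at 15 N on the key against the 4 N it needs.
- **Stack:** The dark, red and cream lumps were present and the green one was absent. I stacked dark, then red turned the other way round, then cream on top. They ended within 2 mm of my measured pan centre, with the topmost lump's base tilted about 6.5 degrees.
- **Print:** I pressed the yellow print key, also at 15 N, while the stack stood by itself. A scene picture taken just before the press showed it upright.
- **Unstack:** I took each lump down and laid it in the tray on its own outline. The green outline stays empty.

**Last checks (wrist camera):**

| Lump | Position off its outline | Heading off its outline |
|---|---|---|
| dark | about 2 mm | under 1.5 degrees |
| red | about 2 mm | under 1.5 degrees |
| cream | about 2 mm | under 1.5 degrees |

All three lie flat on the tray floor. The gripper is open and about 0.25 m up, touching nothing.

**What disagreed or went unseen:**
- The top and scene cameras put lumps and outlines 4 to 6 mm further in x than the wrist camera. Where I had both from the top camera, lumps and outlines shifted about equally, so relative placing should not suffer. I used the wrist camera.
- Key travel cannot be read from the state, so I judged both presses from force and height.
- I noticed no grip slackening and no knocked lump. I saw no change to the soil rings or bottle in the pictures, but did not measure them at the end.

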